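# Unlock the two-leaf jewellery case and put the loose pieces away

### The arm

A 7-joint arm with a two-finger parallel gripper is mounted at the origin on the work surface. World frame = base frame: x ahead of the robot, y to its left, z up, the work surface at z = 0. Lengths are in mm, angles in degrees, forces in N, time in s.
With the tool pointing down it reaches from about 425 to 825 mm from the base axis. Payload 3.6 kg.
Tool frame: the origin (TCP) lies midway between the tips of the shut fingers; the grasp point (between the pads) lies arm.hold_point_z behind it (arm.hold_point_z is the distance from the TCP to the grasp point, in mm); z points along the fingers, y is the direction in which the jaws open and shut (so a half turn about z gives the same grasp; the last joint's range is limited). The gripper opens to 93 mm and grips with 3 to 60 N. Pads are 15 mm wide; open, the fingers measure 128 mm over their backs; the gripper's body (75 mm by 188 mm) begins 65 mm behind the grasp point.
Start: joints at [62.137, 35.231, -0.722, 81.555, 0.464, 63.22, -2.315], TCP at [288.456, -582.456, 218.64] pointing down, gripper open.
Joint ranges: [-178.69, 178.69], [-17.37, 117.87], [-77.05, 75.6], [15.02, 138.74], [-78.02, 258.01], [0.78, 113.62], [-162.83, 162.83]. Speed limits (degrees/s): [159.86, 159.86, 180, 180, 180, 180, 180].

### API

Orientations are given as [roll, pitch, yaw] about the fixed x, y, z axes, in that order (R = Rz(yaw) Ry(pitch) Rx(roll)).
In Python, from plant import arm, vision gives the robot as it stands.
- The arm moves only by the shell command python3 -m jog 'ROWS' [FORCE]. ROWS is JSON, a list of rows, each a list of 3 entries, a list of its own where there are three numbers: the opening in per cent of the stroke, from 0 (shut) to 100 (fully open), then the shift along the tool's x, y, z in cm, then the turn, a rotation vector about the tool's x, y, z in rad. In form: [[grip, [x, y, z], [ax, ay, az]], ...]. A call has 1 to 8 rows; each row shifts and turns the commanded pose from where the row before left it, along the tool's axes as they then stand; what a row does not reach is not made up. A row lasts 1/10 s, in which the tool goes at most 50 mm and 8.59 degrees, less where a joint would pass 70% of its speed; a pose out of reach is approached as far as the arm can. A call is refused whole if a number of a shift passes 5 or a number of a turn 0.15, either way. A call with a gripper value outside its range is refused whole. The fingers move at their own pace and stop on an object; FORCE is the grip in N (left out, the last holds). Time passes only in rows, so rows that do not move let the fingers close. It gives the time, the measured TCP pose, the force and the opening at its end, in the units of the state.
- arm.state(): the state, without advancing time (a new reading comes with each control period).
- vision.get_image(name): name is "scene" or "side" or "wrist"; returns a dict with "pixels" (400x640x3 uint8, red, green, blue), "z_map" (400x640 float32, mm along the optical axis (not along the pixel's ray), 0 where there is no reading), "fx", "fy", "cx", "cy" (pixels), "cam_to_world" (4x4, takes a point from camera to world coordinates); the wrist camera has in their place "tool_from_camera" (4x4, takes a point from camera to tool coordinates, whose origin is the TCP and whose axes are the flange's). Camera axes: x right, y down, z forward; pixel columns grow to the right and rows downward; lengths in mm; the calibration is good to about 2 mm. A picture is of the moment at which its call begins: read the wrist's pose just before it.
- arm.sign_off(): hands the job in, once; it reports no verdict.
The state is a dict: "time": time; "joint_positions": joint angles; "qvel": joint speeds; "effort": joint torques, N m; "tool_pos": TCP position; "tool_rot": TCP orientation; "wrist_force": force on the tool from outside, world axes, zero at the start; "wrist_torque": the same for the moment, N m; "opening": opening from 0.0 (shut) to 1.0 (fully open).
Only numpy, scipy, OpenCV 4.12 (cv2) and the standard library are available. Lean on these libraries where they do the work, as an engineer would, in place of code of your own. Each camera call takes 0.05 s, during which the arm holds its last target. There are 200 camera calls.

### The job

Take the key from its wooden rest, push it fully home in the lock on the front rail of the jewellery case and turn it clockwise to its stop to free the active lid leaf. Fold that leaf right back, pull the flush bolt it was covering towards the front rail as far as it goes, and fold back the passive leaf as well. Then set every one of the small boxes and tins that are on the tray upright on the felt floor of the bay that the passive leaf covered, side by side and not stacked; leave the key in the turned lock, both leaves folded back, and the cologne, atomizer, brush and jar standing or lying where they are.

Things in the scene. Friction and masses are not known exactly. Their poses are not given: they have to be found in the camera images.
- key: Key, 66 mm tall, standing blade down in its rest, 50 g. Origin at the blade tip, z up to the bow. Blade 26 mm long, 14 wide (key x), 4 thick (key y), last 4 mm slimmer; shoulder disc 22 mm across at 26-29 mm; round shank 12 mm across to 36 mm; black rectangular bow at 36-66 mm, 28 wide (x), 10 thick (y). A half turn about z makes no difference. Lifts straight out.
- stand: Fixed wooden key rest, a block 64 (x) x 46 (y) x 38 mm high, origin at the centre of its underside, with a slot along its x for the key; the key's shoulder rests on its top so the blade tip is 12 mm above the dresser.
- case: Dark wood jewellery case, fixed; origin on the dresser. Spans x -155..115, y -150..140 mm. Front rail x -155..-100, top z 85. Two mirrored leaves (top z 85, 8 thick) meet at y 0: active hinged at y 140, passive at y -150. Below: cross bar with the flush bolt at y -10..40, top z 45; passive-side bay y -140..-10, x -100..105, felt floor z 25, wall tops z 76; watch cushions on the active side.
- keyhole (a point): Centre of the key slot's mouth, on the lock axis in the front rail's top face (z 85 mm); z up. The slot runs along this frame's x (17 mm long, 7 wide, 30 deep, open below) and turns with the lock. The key goes straight down until its shoulder meets the lock's face (tip 26 mm below this point).
- lock (a joint): Lock angle in rad, clockwise from above. Starts at 0 to 0.2 with the hidden cam holding the active leaf; stop at 1.4; the cam has let go well before 1.1. Turns at about 0.06 N m. The key has about 0.22 rad of play each way in the slot, so turn it farther than the lock is to go.
- active (a joint): Angle of the active leaf in rad: 0 closed, 1.57 upright, stop at 1.9. Held shut (with about 0.05 rad of play) until the lock is turned. Stiff hinge (0.25 N m): it stays where it is left.
- active_handle (a point): Middle of the active leaf's bar handle: a round bar of 9 mm diameter, 50 mm long along the case's x, its axis 34 mm above the leaf's top face (with the leaf closed z about 119 mm), 15 mm from the leaf's free edge. Pinched from above with the fingers closing across the bar it turns between the pads as the leaf swings.
- active_hinge (a point): Point on the active leaf's hinge axis level with the handle (x of the case is the hinge axis); the handle swings about it up and over to +y of the case.
- bolt (a joint): Flush bolt slide in m: 0 = bolted, 0.028 = fully drawn towards the front rail (-x of the case). The passive leaf is free from about 0.014. Friction 1.5 N; stays where it is left.
- bolt_knob (a point): Top centre of the flush bolt's brass knob, hidden until the active leaf is open. Knob 12 mm (case x) x 20 mm (case y), 18 mm tall above its steel plate; top z 70, plate top z 52. It lies 18 mm on the active side of the line where the leaves meet, so the passive leaf's edge (z 77-85) is 19 mm from its centre.
- passive (a joint): Angle of the passive leaf in rad: 0 closed, 1.57 upright, stop at 1.9. Held shut by the flush bolt (play 0.05 rad). Stiff hinge (0.25 N m): it stays where it is left.
- passive_handle (a point): Middle of the passive leaf's bar handle, same bar as on the active leaf: 9 mm round, 50 mm long along the case's x, 34 mm above the leaf, 15 mm from its free edge.
- passive_hinge (a point): Point on the passive leaf's hinge axis level with the handle; the handle swings about it up and over to -y of the case.
- bay (a point): Centre of the felt floor of the passive-side bay (205 mm along x, 130 mm along y), axes as the case, 25 mm above the dresser. When drawn, the bolt's tongue reaches 14 mm into the bay from the cross bar side, 65 to 70 mm above the dresser. A small catch stands 23 mm off the passive leaf's underside, 28 mm in front of this point, so fold the leaf well past upright.
- tray: Fixed brushed aluminium tray, 320 x 220 x 8 mm, origin at the centre of its underside.
- ring_box: Square grey cloth-covered box 40 x 40 x 38 mm high, origin at the centre of its underside, 70 g. To be put away if present.
- cuff_box: Oblong wooden box 44 (x) x 34 (y) x 30 mm high, origin at the centre of its underside, 70 g. To be put away if present.
- stud_box: Small square plastic box 34 x 34 x 32 mm high, origin at the centre of its underside, 70 g. To be put away if present.
- pin_tin: Round steel tin 42 mm across, 28 mm high, origin at the centre of its underside, 60 g. To be put away if present.
- cologne: Chunky glass cologne bottle 36 x 62 mm, 115 mm tall with its cap, standing on the tray's far end; leave alone. Origin under its centre.
- atomizer: Slim travel atomizer, 20 mm across, 90 mm tall, standing on the tray's far end; leave alone. Origin under its centre.
- brush: Wooden beard brush 45 x 110 x 36 mm lying bristles down; leave alone. Origin under its centre.
- jar: Ceramic jar 60 mm across, 70 mm tall; leave alone. Origin under its centre.

How it is judged (in metres and radians):
On the way, in this order (a step that is already met when the one before it is completed fails the run):
1. the key is fully home in the lock (z of key in the frame of keyhole below -0.021 m and horizontal distance between key and keyhole below 0.005 m and angle between key's own z axis and vertical below 0.2 rad), for 0.2 s.
2. with the key home, the lock is turned clockwise to (near) its stop (all of step 1 and value of joint lock above 1.1 rad), for 0.2 s.
3. the active leaf is folded back past 1.4 rad (value of joint active above 1.4 rad), for 0.2 s.
4. the flush bolt is drawn at least 20 mm (value of joint bolt above 0.02 m), for 0.2 s.
5. the passive leaf is folded back past 1.4 rad (value of joint passive above 1.4 rad), for 0.2 s.
At the end, for the whole second after the job is handed in: Key home (tip over 21 mm down), lock past 1.0 rad, both leaves folded back past 1.4 rad, bolt drawn over 18 mm; every box and tin present stands upright (within 0.15 rad), at rest, on the felt floor of the passive-side bay, none stacked (all of step 1 and value of joint lock above 1 rad and value of joint each of active, passive above 1.4 rad and value of joint bolt above 0.018 m and x of ring_box in the frame of bay between -0.1 and 0.1 m and y of ring_box in the frame of bay between -0.06 and 0.06 m and z of ring_box in the frame of bay between -0.006 and 0.007 m and angle between each of ring_box, cuff_box, stud_box, pin_tin's own z axis and vertical below 0.15 rad and linear speed of each of ring_box, cuff_box, stud_box, pin_tin below 0.03 m/s and x of cuff_box in the frame of bay between -0.1 and 0.1 m and y of cuff_box in the frame of bay between -0.06 and 0.06 m and z of cuff_box in the frame of bay between -0.006 and 0.007 m and x of stud_box in the frame of bay between -0.1 and 0.1 m and y of stud_box in the frame of bay between -0.06 and 0.06 m and z of stud_box in the frame of bay between -0.006 and 0.007 m and x of pin_tin in the frame of bay between -0.1 and 0.1 m and y of pin_tin in the frame of bay between -0.06 and 0.06 m and z of pin_tin in the frame of bay between -0.006 and 0.007 m); the robot touches nothing.
It fails at once if cologne is pushed more than 30 mm from its place or knocked over (distance of cologne from where it was at the start of the episode above 0.03 m or angle between cologne's own z axis and vertical above 0.5 rad).
It fails at once if atomizer is pushed more than 30 mm from its place or knocked over (distance of atomizer from where it was at the start of the episode above 0.03 m or angle between atomizer's own z axis and vertical above 0.5 rad).
It fails at once if brush is pushed more than 30 mm from its place or knocked over (distance of brush from where it was at the start of the episode above 0.03 m or angle between brush's own z axis and vertical above 0.5 rad).
It fails at once if jar is pushed more than 30 mm from its place or knocked over (distance of jar from where it was at the start of the episode above 0.03 m or angle between jar's own z axis and vertical above 0.5 rad).
Of ring_box, cuff_box, stud_box, pin_tin only 2 to 4 are there at a start; the rules pass over those that are not, and their reading is None.
At some moment in a run one of ring_box, cuff_box, stud_box, pin_tin may be knocked a few centimetres aside while the robot is not near it.
It also fails if it takes over 210 s, if anything falls off the work surface, if the arm or the gripper's body presses on something with over 40 N, if the wrist force passes 120 N, or if a joint passes its speed limit or range.

## Working session

There is one attempt and no reset: what is moved stays moved. The work goes in short steps, Python scripts to look and compute and a shell command to move; the robot and the scene stay as the last step left them, time stands still between calls to the robot, and variables do not carry over. Pictures are saved under pics/ and viewed, about 12 in all and at most 16, crops included, and the job is handed in when it is done.

```bash
ls; mkdir -p pics
cat > h.py <<'E'
import numpy as np, cv2
from plant import arm, vision
from scipy.spatial.transform import Rotation as R
def T():
    s=arm.state(); M=np.eye(4); M[:3,:3]=R.from_euler('xyz',s['tool_rot'],degrees=True).as_matrix(); M[:3,3]=s['tool_pos']; return M
def get(n):
    t=T(); im=vision.get_image(n)
    im['M']=np.array(im['cam_to_world']) if n!='wrist' else t@np.array(im['tool_from_camera'])
    return im
def save(im,f,crop=None,scale=1):
    p=im['pixels'][:,:,::-1]
    if crop: p=p[crop[1]:crop[3],crop[0]:crop[2]]
    cv2.imwrite('pics/'+f,cv2.resize(p,None,fx=scale,fy=scale,interpolation=cv2.INTER_CUBIC))
def cloud(im):
    z=im['z_map']; v,u=np.mgrid[:z.shape[0],:z.shape[1]]
    P=np.stack([(u-im['cx'])/im['fx']*z,(v-im['cy'])/im['fy']*z,z],-1)
    W=P@im['M'][:3,:3].T+im['M'][:3,3]; W[z==0]=np.nan; return W
def ray(im,u,v,h):
    d=im['M'][:3,:3]@np.array([(u-im['cx'])/im['fx'],(v-im['cy'])/im['fy'],1]); o=im['M'][:3,3]
    return o+d*(h-o[2])/d[2]
def rel(pos,rpy=None):
    "shift in current tool axes (cm) and turn"
    t=T(); d=t[:3,:3].T@(np.array(pos)-t[:3,3])/10
    return d.round(2)
E
python3 - <<'E'
from h import *
print(arm.hold_point_z, arm.state())
for n in ('scene','side'):
    im=get(n); save(im,n+'0.png'); np.save(n+'0.npy',im,allow_pickle=True); print(n,im['M'].round(2).tolist(),im['fx'],im['cx'],im['cy'])
E
```

```text
pics
18.8 {'time': 0.0, 'joint_positions': array([62.1385927 , 35.28869063, -0.72318171, 81.64120125,  0.46436213,
       63.21840428, -2.3150636 ]), 'qvel': array([ 0.03310281, -0.07430033,  0.03663747, -0.00548588,  0.04399336,
       -0.0608353 ,  0.00310374]), 'effort': array([ 3.52587404e-04, -4.58928752e+01,  2.08882685e-01, -1.65741545e+01,
       -6.12140866e-02,  2.06704665e-02,  2.23746774e-04]), 'tool_pos': array([ 288.09286285, -581.78596362,  217.48819092]), 'tool_rot': array([-1.79854597e+02,  2.12018010e-03,  2.63469521e+01]), 'wrist_force': array([0.08328412, 0.24299583, 0.53285412]), 'wrist_torque': array([-0.01019052, -0.01373059, -0.05289573]), 'opening': 0.9991102995672393}
scene [[0.55, 0.53, -0.65, 1409.36], [0.84, -0.35, 0.42, -552.99], [-0.0, -0.77, -0.63, 902.22], [0.0, 0.0, 0.0, 1.0]] 438.25550499567805 319.3987196122123 202.56231155798565
side [[-0.93, -0.26, 0.27, 261.29], [-0.38, 0.63, -0.68, 858.56], [0.01, -0.73, -0.68, 968.92], [0.0, 0.0, 0.0, 1.0]] 429.592721605223 324.03983870042805 198.40209250480217
```

View pics/scene0.png

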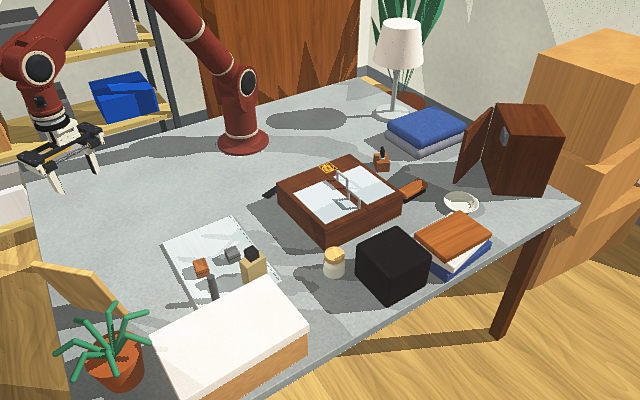

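View pics/side0.png

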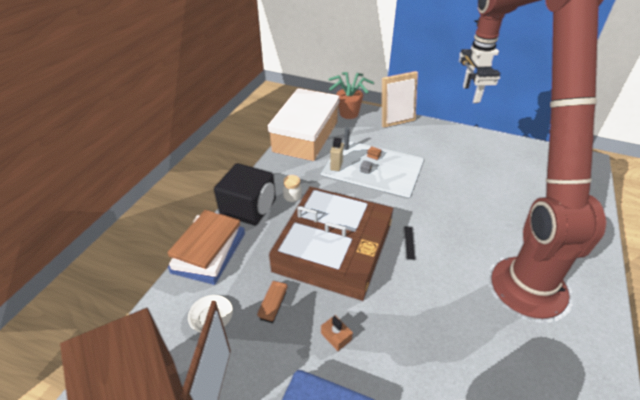

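The scene view shows the stand and key at about (382,160), the lock's brass plate at (327,168), the case at (340,200), and two items on the tray: brown at (201,267) and grey at (233,254). The cologne is at (253,265), the atomizer at (212,287), the jar at (334,262) and the brush at (412,188). Next I get positions from depth.

```bash
cat > m.py <<'E'
from h import *
for n in ('scene','side'):
    im=np.load(n+'0.npy',allow_pickle=True).item(); W=cloud(im); z=W[:,:,2]
    px=im['pixels'].astype(int); hsv=cv2.cvtColor(im['pixels'],cv2.COLOR_RGB2HSV)
    roi=np.zeros(z.shape,bool)
    if n=='scene': roi[150:250,265:405]=1
    else: roi[185:300,265:400]=1
    m=(roi&(abs(z-85)<5)).astype(np.uint8)
    m=cv2.morphologyEx(m,cv2.MORPH_CLOSE,np.ones((9,9)))
    nn,l,st,c=cv2.connectedComponentsWithStats(m); k=1+np.argmax(st[1:,4])
    P=W[(l==k)&(abs(z-85)<5)]; r=cv2.minAreaRect(P[:,:2].astype(np.float32)); print(n,'case',r,np.nanmedian(P[:,2]),cv2.boxPoints(r).round(1).tolist())
    # brass plate
    b=roi&(hsv[:,:,0]>15)&(hsv[:,:,0]<30)&(hsv[:,:,1]>120)&(hsv[:,:,2]>120)&(abs(z-85)<8)
    P=W[b]; print('brass',b.sum(),np.nanmean(P,0).round(1),cv2.minAreaRect(P[:,:2].astype(np.float32)))
    # bar handles
    P=W[roi&(abs(z-120)<6)]; print('handles',len(P)); 
    if len(P): 
        lab=cv2.kmeans(P[:,:2].astype(np.float32),2,None,(3,50,.1),5,0); print(lab[2].round(1).tolist())
    # stand, tray things
    for name,(u0,v0,u1,v1),zr in (dict(scene=[('stand',(365,140,400,178),(30,46)),('key',(365,140,400,178),(58,85)),('tray',(150,225,280,300),(28,60)),('tray35',(150,225,280,300),(15,60))],side=[('stand',(315,305,365,355),(30,46)),('key',(315,305,365,355),(58,85)),('tray',(340,130,425,195),(28,60))])[n]):
        mm=np.zeros(z.shape,np.uint8); mm[v0:v1,u0:u1]=((z>zr[0])&(z<zr[1]))[v0:v1,u0:u1]
        nn,l,st,c=cv2.connectedComponentsWithStats(mm,connectivity=4)
        for k in range(1,nn):
            if st[k,4]<12: continue
            P=W[l==k]; print(name,st[k].tolist(),np.nanmedian(P,0).round(1),'zmax',P[:,2].max().round(1),cv2.minAreaRect(P[:,:2].astype(np.float32)), px[l==k].mean(0).round())
E
python3 m.py
python3 - <<'E'
from h import *
a=np.load('scene0.npy',allow_pickle=True).item(); b=np.load('side0.npy',allow_pickle=True).item()
save(a,'a1.png',(260,135,420,255),4); 
A=cv2.resize(a['pixels'][135:215,300:420,::-1],None,fx=5,fy=5); B=cv2.resize(b['pixels'][220:290,330:400,::-1],None,fx=5,fy=5)
C=cv2.resize(a['pixels'][225:310,155:275,::-1],None,fx=5,fy=4)
D=np.zeros((590,800,3),np.uint8); A=cv2.resize(a['pixels'][140:215,300:400,::-1],None,fx=4,fy=4); B=cv2.resize(b['pixels'][225:300,300:400,::-1],None,fx=4,fy=4);C=cv2.resize(a['pixels'][235:305,180:280,::-1],None,fx=4,fy=4);E=cv2.resize(b['pixels'][305:365,300:400,::-1],None,fx=4,fy=4)
D[:300,:400]=A;D[:300,400:]=B;D[300:580,:400]=C;D[300:540,400:]=E; cv2.imwrite('pics/q.png',D)
E
```

```text
scene case ((542.4014892578125, 76.57300567626953), (274.9859313964844, 294.4249267578125), 1.4419127702713013) 84.72786703672608 [[401.20001220703125, 220.3000030517578], [408.70001220703125, -74.0999984741211], [683.5999755859375, -67.0999984741211], [676.0999755859375, 227.1999969482422]]
brass 107 [434.1 108.3  84.2] ((432.79046630859375, 109.71985626220703), (52.76125717163086, 47.046695709228516), 2.007033586502075)
handles 887
[[588.0999755859375, 79.19999694824219], [826.4000244140625, 22.299999237060547]]
stand [374, 153, 16, 13, 144] [443.5 332.2  37.2] zmax 44.0 ((434.18060302734375, 340.4363708496094), (47.337806701660156, 74.77404022216797), 61.277095794677734) [148.  98.  64.]
key [380, 147, 5, 9, 32] [443.2 336.4  72.4] zmax 79.2 ((434.5828857421875, 338.8271179199219), (10.947592735290527, 32.05985641479492), 69.69248962402344) [45. 44. 45.]
key [365, 173, 10, 5, 27] [541.8 193.8  84. ] zmax 84.9 ((543.1494750976562, 197.1254119873047), (28.728168487548828, 25.584049224853516), 52.41559600830078) [219. 219. 217.]
key [374, 174, 5, 4, 13] [558.5 212.3  84.2] zmax 84.7 
[... 2387 characters left out ...]
, 6, 8, 39] [ 669.7 -385.4   41.9] zmax 59.6 ((672.0247192382812, -385.9689025878906), (18.97810935974121, 14.449039459228516), 13.634666442871094) [110. 113. 118.]
tray [368, 146, 14, 11, 101] [ 561.2 -379.2   37.9] zmax 44.3 ((562.835693359375, -383.7158203125), (39.880088806152344, 44.95891571044922), 86.03636169433594) [171. 123.  95.]
tray [340, 153, 4, 15, 27] [ 651.2 -274.1   44. ] zmax 58.3 ((651.9556274414062, -281.796630859375), (2.5804548263549805, 59.679683685302734), 8.126864433288574) [141. 135. 123.]
tray [360, 160, 13, 11, 90] [ 562.9 -288.2   40.5] zmax 46.1 ((563.9401245117188, -295.0545959472656), (38.827335357666016, 33.93583679199219), 84.79608154296875) [134. 134. 138.]
```

View pics/q.png

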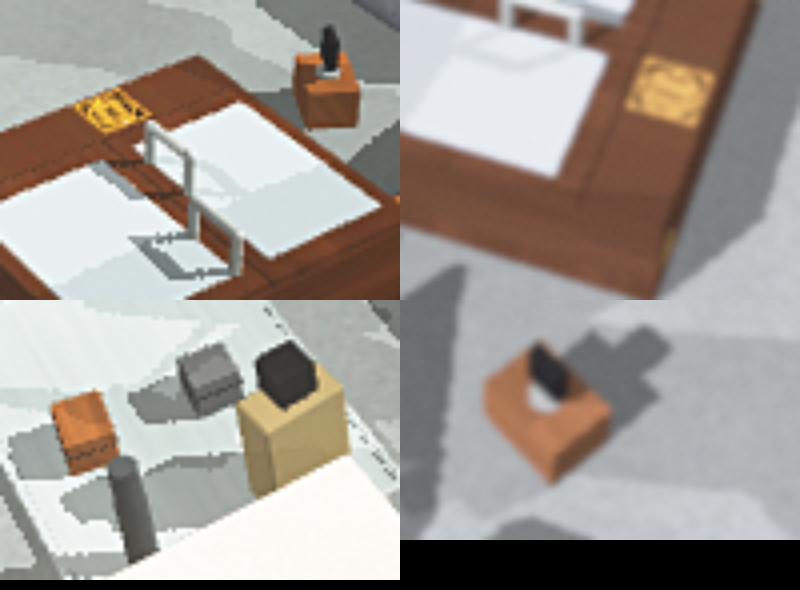

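The top-right crop shows the brass escutcheon; its slot can't be made out at this resolution. The tray holds an orange-brown oblong box, which I take to be cuff_box at (565,-386), and a grey one at (566,-297). The key is at (433,341), yaw about -27°. I move toward the key and take a wrist look on the way.

```bash
r='[100,[2.6,-2.1,0],[0,0,-0.15]]'
python3 -m jog '[[100,[2.6,-2.1,0],[0,0,0]],[100,[2.6,-2.1,0],[0,0,0]],[100,[2.6,-2.1,0],[0,0,0]],[100,[2.6,-2.1,0],[0,0,0]],[100,[2.6,-2.1,0],[0,0,0]],[100,[2.6,-2.1,0],[0,0,0]],[100,[2.6,-2.1,0],[0,0,0]],[100,[2.6,-2.1,0],[0,0,0]]]'
python3 -m jog '[[100,[2.6,-2.1,0],[0,0,0]],[100,[2.6,-2.1,0],[0,0,0]],[100,[2.6,-2.1,0],[0,0,0]],[100,[2.6,-2.1,0],[0,0,0]],[100,[2.6,-2.1,0],[0,0,0]],[100,[2.6,-2.1,0],[0,0,0]],[100,[2.6,-2.1,0],[0,0,0]],[100,[2.6,-2.1,0],[0,0,0]]]'
python3 -m jog '[[100,[0,0,0],[0,0,-0.15]],[100,[0,0,0],[0,0,-0.15]],[100,[0,0,0],[0,0,-0.15]],[100,[0,0,0],[0,0,-0.15]],[100,[0,0,0],[0,0,-0.15]],[100,[0,0,0],[0,0,-0.15]],[100,[0,0,0],[0,0,-0.15]],[100,[0,0,0],[0,0,-0.15]]]'
cat >> h.py <<'E'
def plan(pos,yaw=None,step=2.5):
    "whole move in tool axes: shift cm, rows needed, per-row; remaining turn az"
    t=T(); d=t[:3,:3].T@(np.array(pos)-t[:3,3])/10; n=max(1,int(np.ceil(np.linalg.norm(d)/step)))
    y=np.degrees(np.arctan2(t[1,0],t[0,0])); print('at',t[:3,3].round(1),'yaw',y.round(1),'shift',d.round(2),'=',n,'rows of',(d/n).round(2))
    if yaw is not None:
        a=(yaw-y+180)%360-180; print('  turn az total',(-np.radians(a)).round(3),'(do shift first)')
E
python3 -c "
from h import *
plan((433,341,217),152.6); print(arm.state()['joint_positions'].round(1))"
```

```text
time: 0.9
tool_pos: [400.4, -338.1, 218.3]
tool_rot: [-180.0, 0.0, 26.3]
wrist_force: [0.3, -0.1, 0.1]
opening: 0.997
time: 1.7
tool_pos: [512.2, -95.5, 218.3]
tool_rot: [-180.0, 0.0, 26.3]
wrist_force: [0.4, 0.0, -1.2]
opening: 1.0
time: 2.5
tool_pos: [511.7, -96.8, 218.3]
tool_rot: [-179.9, -0.0, 95.5]
wrist_force: [-0.2, -0.3, -0.4]
opening: 0.996
at [511.7 -96.8 218.3] yaw 95.5 shift [44.33 -3.68  0.14] = 18 rows of [ 2.46 -0.2   0.01]
  turn az total -0.997 (do shift first)
[ 24.2  25.3 -23.  102.4  11.8  54.8   1.7]
```

```bash
python3 -m jog '[[100,[2.5,-0.2,0],[0,0,0]],[100,[2.5,-0.2,0],[0,0,0]],[100,[2.5,-0.2,0],[0,0,0]],[100,[2.5,-0.2,0],[0,0,0]],[100,[2.5,-0.2,0],[0,0,0]],[100,[2.5,-0.2,0],[0,0,0]],[100,[2.5,0,0],[0,0,0]],[100,[0,0,0],[0,0,0]]]'
python3 - <<'E'
from h import *
im=get('wrist'); np.save('w1.npy',im,allow_pickle=True); save(im,'w1.png'); print(im['M'].round(2).tolist())
plan((433,341,217),152.6)
E
```

```text
time: 3.3
tool_pos: [483.7, 80.7, 218.8]
tool_rot: [-180.0, -0.1, 95.5]
wrist_force: [0.6, -0.3, 0.2]
opening: 1.001
[[1.0, 0.09, 0.02, 477.24], [0.1, -0.97, -0.23, 145.68], [-0.0, 0.23, -0.97, 385.45], [0.0, 0.0, 0.0, 1.0]]
at [484.1  78.  218.6] yaw 95.3 shift [26.66 -2.65  0.17] = 11 rows of [ 2.42 -0.24  0.02]
  turn az total -1.0 (do shift first)
```

View pics/w1.png

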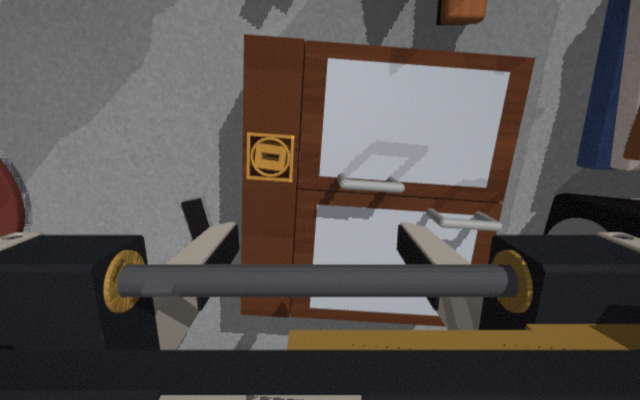

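The wrist view shows the whole case: brass lock at (270,157), active handle (370,186), passive handle (465,219).

Run:
```python
from h import *
im=np.load('w1.npy',allow_pickle=True).item()
save(im,'w1c.png',(235,120,305,195),7)
W=cloud(im)
hsv=cv2.cvtColor(im['pixels'],cv2.COLOR_RGB2HSV)
m=((hsv[:,:,0]>12)&(hsv[:,:,0]<32)&(hsv[:,:,1]>120)&(hsv[:,:,2]>130)).astype(np.uint8); m[:, :235]=0;m[:,305:]=0;m[:120]=0;m[195:]=0
v,u=np.nonzero(m); P=np.array([ray(im,a,b,85) for a,b in zip(u,v)])
print('plate',cv2.minAreaRect(P[:,:2].astype(np.float32)))
for z0 in(0,):
    z=W[:,:,2]; mm=np.zeros(z.shape,bool); mm[30:225,240:540]=1
    mm&=abs(z-85)<6; v,u=np.nonzero(mm); P=W[mm]; print('med z',np.median(P[:,2]))
for n,(u0,v0,u1,v1) in dict(act=(332,170,410,196),pas=(420,205,505,232)).items():
    mm=np.zeros(z.shape,bool); mm[v0:v1,u0:u1]=1; mm&=(z>112)
    P=W[mm]; print(n,len(P),P.mean(0).round(1),cv2.minAreaRect(P[:,:2].astype(np.float32)),np.median(P[:,2]))
for q in [(245,35),(534,58),(241,315)]: print(ray(im,*q,85).round(1))
```

```text
plate ((432.4730224609375, 108.59445190429688), (46.37083435058594, 46.86405563354492), 1.0978543758392334)
med z 85.68742089992986
act 650 [529.6  97.3 122.6] ((530.1487426757812, 96.69615173339844), (58.2645378112793, 9.015785217285156), 1.4468196630477905) 122.9429632601215
pas 697 [617.2  72.  130.5] ((593.8099365234375, 75.90669250488281), (19.61529541015625, 120.90550231933594), 78.52409362792969) 122.85735030619225
[403.8 217.2  85. ]
[670.3 223.2  85. ]
[410.6 -72.8  85. ]
```

View pics/w1c.png

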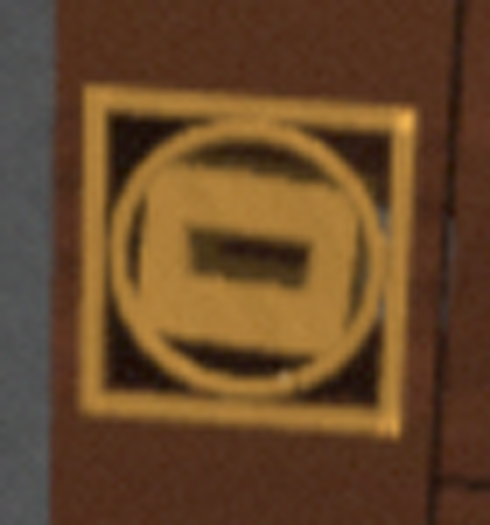

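The slot lies at about -2° world yaw, so it is already 3.5° clockwise of the plate. The lock centre is about (433.5,108.4). Now over to the key.

```bash
python3 -m jog '[[100,[2.4,-0.24,0],[0,0,0]],[100,[2.4,-0.24,0],[0,0,0]],[100,[2.4,-0.24,0],[0,0,0]],[100,[2.4,-0.24,0],[0,0,0]],[100,[2.4,-0.24,0],[0,0,0]],[100,[2.4,-0.24,0],[0,0,0]],[100,[2.4,-0.24,0],[0,0,0]],[100,[2.4,-0.24,0],[0,0,0]]]'
python3 -m jog '[[100,[2.4,-0.24,0],[0,0,0]],[100,[2.4,-0.24,0],[0,0,0]],[100,[2.4,-0.24,0],[0,0,0]],[100,[0,0,0],[0,0,-0.14]],[100,[0,0,0],[0,0,-0.14]],[100,[0,0,0],[0,0,-0.14]],[100,[0,0,0],[0,0,-0.14]],[100,[0,0,0],[0,0,-0.14]]]'
python3 -m jog '[[100,[0,0,0],[0,0,-0.14]],[100,[0,0,0],[0,0,-0.14]],[100,[0,0,0],[0,0,0]]]'
python3 - <<'E'
from h import *
im=get('wrist'); np.save('w2.npy',im,allow_pickle=True); save(im,'w2.png')
plan((433.4,341,120),152.6)
W=cloud(im); z=W[:,:,2]; d=np.hypot(W[:,:,0]-433,W[:,:,1]-341)
m=(d<45)&(z>60)&(z<84); P=W[m]; print(len(P),np.median(P,0),cv2.minAreaRect(P[:,:2].astype(np.float32)))
m=(d<55)&(z>33)&(z<43); P=W[m]; print(len(P),np.median(P,0),cv2.minAreaRect(P[:,:2].astype(np.float32)))
E
```

```text
time: 4.15
tool_pos: [449.2, 264.8, 218.3]
tool_rot: [-180.0, 0.1, 94.9]
wrist_force: [1.0, -0.3, -0.4]
opening: 0.999
time: 4.95
tool_pos: [436.2, 335.0, 218.1]
tool_rot: [-179.9, 0.1, 135.4]
wrist_force: [0.6, 0.5, 1.2]
opening: 0.997
time: 5.25
tool_pos: [436.1, 335.0, 218.0]
tool_rot: [-179.9, 0.0, 151.1]
wrist_force: [0.1, -0.5, 0.4]
opening: 1.001
at [435.9 335.4 218.1] yaw 150.9 shift [0.49 0.38 9.81] = 4 rows of [0.12 0.1  2.45]
  turn az total -0.029 (do shift first)
265 [429.85535146 341.21722568  78.02805624] ((431.2652282714844, 340.4142761230469), (9.710594177246094, 27.720863342285156), 61.672733306884766)
1878 [428.56433012 342.37278981  38.36996405] ((431.5021667480469, 340.25482177734375), (45.658531188964844, 64.35191345214844), 62.196537017822266)
```

View pics/w2.png

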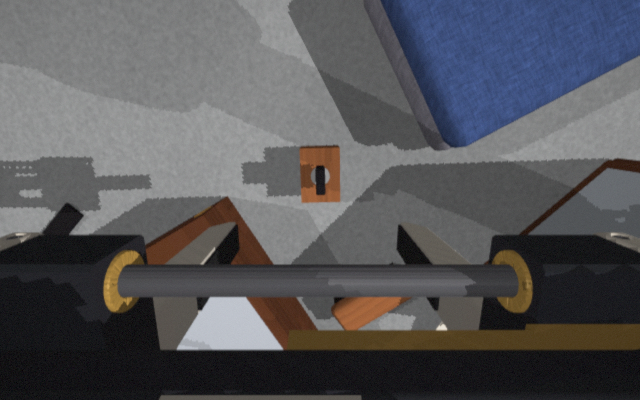

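The key is seen at (320,180), centred between the finger lines. The wrist and fixed cameras differ by about 2 mm in x, so I take the mean (432.4,340.5) and descend.

```bash
python3 -c "
from h import *
plan((432.4,340.5,49),152.2)"
python3 -m jog '[[60,[0.28,0.28,2.4],[0,0,-0.02]],[60,[0.28,0.28,2.4],[0,0,0]],[60,[0,0,2.4],[0,0,0]],[60,[0,0,2.4],[0,0,0]],[60,[0,0,0],[0,0,0]],[60,[0,0,0],[0,0,0]]]'
python3 -c "
from h import *
plan((432.4,340.5,49),152.2)"
```

```text
at [435.9 335.4 218.1] yaw 150.9 shift [ 0.55  0.3  16.91] = 7 rows of [0.08 0.04 2.42]
  turn az total -0.022 (do shift first)
time: 5.9
tool_pos: [432.9, 344.4, 122.9]
tool_rot: [-180.0, 0.0, 152.3]
wrist_force: [0.1, 0.8, 0.2]
opening: 0.607
at [432.9 344.4 122.9] yaw 152.3 shift [-0.13 -0.37  7.39] = 3 rows of [-0.04 -0.12  2.46]
  turn az total 0.001 (do shift first)
```

```bash
python3 -m jog '[[60,[-0.13,-0.37,1.8],[0,0,0]],[60,[0,0,1.8],[0,0,0]],[60,[0,0,1.9],[0,0,0]],[60,[0,0,1.9],[0,0,0]],[60,[0,0,0],[0,0,0]],[60,[0,0,0],[0,0,0]]]'
python3 -m jog '[[15,[0,0,0],[0,0,0]],[10,[0,0,0],[0,0,0]],[0,[0,0,0],[0,0,0]],[0,[0,0,0],[0,0,0]],[0,[0,0,0],[0,0,0]],[0,[0,0,0],[0,0,0]],[0,[0,0,0],[0,0,0]],[0,[0,0,0],[0,0,0]]]' 15
python3 -c "
from h import *
plan((433,340.5,49)); print(arm.state()['wrist_force'],arm.state()['wrist_torque'])"
```

```text
time: 6.5
tool_pos: [432.8, 341.6, 50.0]
tool_rot: [179.9, 0.0, 152.3]
wrist_force: [-0.0, 1.1, 0.6]
opening: 0.6
time: 7.3
tool_pos: [432.0, 340.8, 48.7]
tool_rot: [-180.0, -0.0, 152.4]
wrist_force: [-0.1, -0.7, 0.8]
opening: 0.106
at [432.  340.8  48.7] yaw 152.4 shift [-0.1   0.02 -0.03] = 1 rows of [-0.1   0.02 -0.03]
[-0.0677978  -0.65688533  0.8177467 ] [-0.02481223 -0.18488621 -0.01209079]
```

Gripped at 9.9 mm, the bow's thickness. Lift and check the hold.

```bash
python3 -m jog '[[0,[0,0,-0.8],[0,0,0]],[0,[0,0,-1.5],[0,0,0]],[0,[0,0,-2],[0,0,0]],[0,[0,0,-2],[0,0,0]],[0,[0,0,-2],[0,0,0]],[0,[0,0,-2],[0,0,0]],[0,[0,0,0],[0,0,0]],[0,[0,0,0],[0,0,0]]]' 30
python3 - <<'E'
from h import *
im=get('wrist'); np.save('w3.npy',im,allow_pickle=True); save(im,'w3.png',(200,120,440,300),3)
W=cloud(im); t=T(); L=(W-t[:3,3])@t[:3,:3]
m=(abs(L[:,:,0])<40)&(abs(L[:,:,1])<9)&(L[:,:,2]>-30)&(L[:,:,2]<60)
v,u=np.nonzero(m); print(len(v),u.min(),u.max(),v.min(),v.max()); P=L[m]; print(np.percentile(P,[1,25,50,75,99],axis=0).round(1))
plan((433.5,108.4,148),-1.8+180); s=arm.state(); print(s['opening'],s['joint_positions'].round(1))
E
```

```text
time: 8.1
tool_pos: [432.0, 340.6, 151.7]
tool_rot: [180.0, 0.0, 152.4]
wrist_force: [0.1, 0.0, -1.2]
opening: 0.101
951 298 334 211 263
[[ -1.8  -8.8 -30. ]
 [  8.3  -3.5 -29.1]
 [ 10.    0.6 -21.9]
 [ 13.4   4.5 -10.3]
 [ 14.1   8.7  28.4]]
at [431.7 340.1 151. ] yaw 152.4 shift [-10.9  -20.45   0.33] = 10 rows of [-1.09 -2.04  0.03]
  turn az total -0.45 (do shift first)
0.1039421015002336 [-16.1  35.6 -38.7 102.4  27.6  51.9  -4.7]
```

View pics/w3.png

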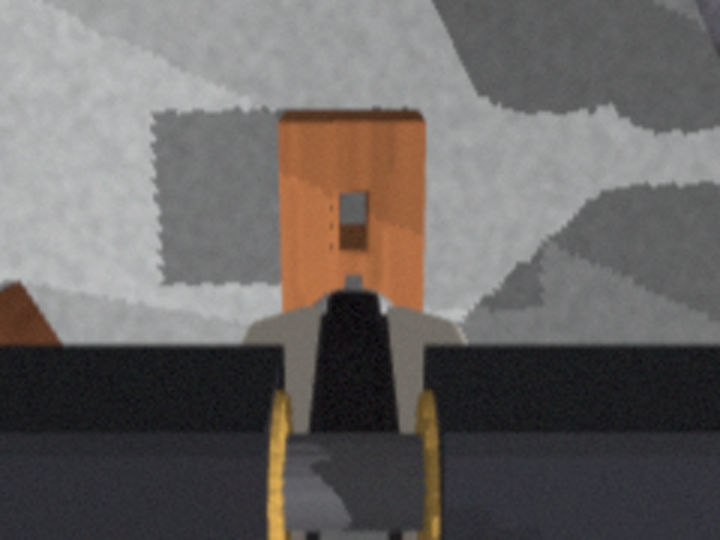

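The key is straight in the grip, with the bow face at tool x about 14 mm, so it is centred. The key-to-lock displacement agrees between wrist and fixed cameras, giving a TCP target of (433.1,108.7). Carry it there.

```bash
python3 -m jog '[[0,[-1.35,-2.53,0],[0,0,0]],[0,[-1.35,-2.53,0],[0,0,0]],[0,[-1.35,-2.53,0],[0,0,0]],[0,[-1.35,-2.53,0],[0,0,0]],[0,[-1.35,-2.53,0],[0,0,0]],[0,[-1.35,-2.53,0],[0,0,0]],[0,[-1.35,-2.53,0],[0,0,0]],[0,[-1.35,-2.53,0],[0,0,0]]]'
python3 -m jog '[[0,[0,0,0],[0,0,-0.11]],[0,[0,0,0],[0,0,-0.11]],[0,[0,0,0],[0,0,-0.11]],[0,[0,0,0],[0,0,-0.12]],[0,[0,0,0],[0,0,0]],[0,[0,0,0],[0,0,0]]]'
python3 - <<'E'
from h import *
im=get('wrist'); np.save('w4.npy',im,allow_pickle=True); save(im,'w4.png',(220,110,420,260),4)
plan((433.1,108.7,132),178)
E
```

```text
time: 8.95
tool_pos: [433.0, 109.9, 150.6]
tool_rot: [-179.9, -0.1, 152.4]
wrist_force: [0.7, -0.2, -0.2]
opening: 0.109
time: 9.55
tool_pos: [433.4, 111.2, 150.9]
tool_rot: [-180.0, -0.1, 178.0]
wrist_force: [0.9, -0.2, 0.1]
opening: 0.105
at [433.5 111.3 151.1] yaw 178.1 shift [ 0.03 -0.26  1.91] = 1 rows of [ 0.03 -0.26  1.91]
  turn az total 0.001 (do shift first)
```

View pics/w4.png

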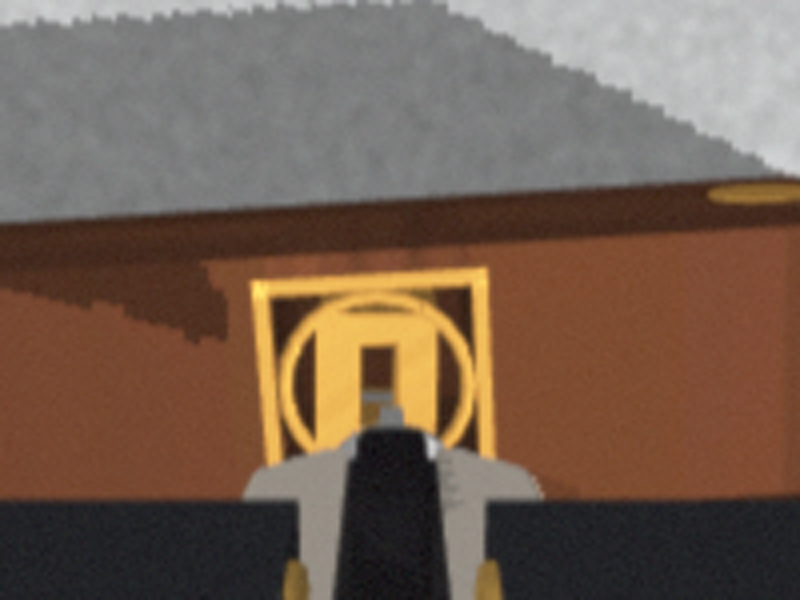

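The slot runs vertically in the image at columns 360–395, aligned with the key but about 3 px left. That matches the planned -2.5 mm shift in tool y. Apply it and descend to hover.

```bash
python3 -m jog '[[0,[0.0,-0.24,0],[0,0,0]],[0,[0,0,0.8],[0,0,0]],[0,[0,0,0.6],[0,0,0]],[0,[0,0,0],[0,0,0]],[0,[0,0,0],[0,0,0]],[0,[0,0,0],[0,0,0]]]'
python3 - <<'E'
from h import *
im=get('wrist'); np.save('w5.npy',im,allow_pickle=True); save(im,'w5.png',(260,150,380,250),5)
plan((433.1,108.7,95.7),178)
E
```

```text
time: 10.2
tool_pos: [433.9, 109.2, 137.8]
tool_rot: [180.0, 0.0, 178.2]
wrist_force: [0.1, 0.3, -0.8]
opening: 0.107
at [433.9 109.2 137.8] yaw 178.2 shift [ 0.08 -0.05  4.21] = 2 rows of [ 0.04 -0.03  2.11]
  turn az total 0.003 (do shift first)
```

View pics/w5.png

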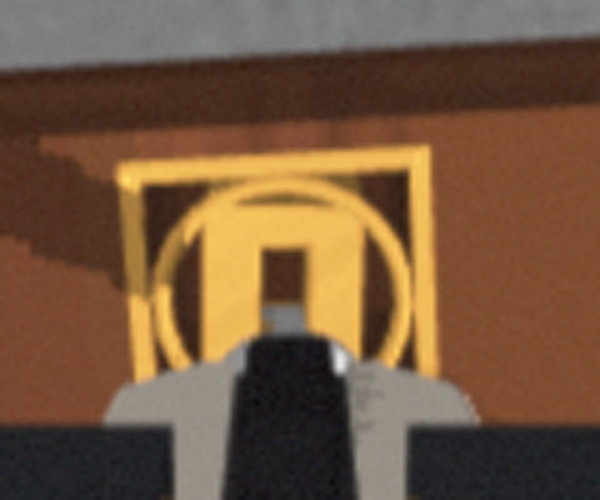

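The blade (columns 270–302) is centred in the slot (262–306). Insert slowly, watching the force.

```bash
python3 -m jog '[[0,[0.07,-0.03,0.6],[0,0,0]],[0,[0,0,0.6],[0,0,0]],[0,[0,0,0.2],[0,0,0]],[0,[0,0,0.2],[0,0,0]],[0,[0,0,0],[0,0,0]]]' 30
python3 -m jog '[[0,[0,0,0.2],[0,0,0]],[0,[0,0,0.2],[0,0,0]],[0,[0,0,0.2],[0,0,0]],[0,[0,0,0],[0,0,0]]]'
```

```text
time: 10.75
tool_pos: [433.0, 108.7, 121.4]
tool_rot: [-180.0, -0.0, 178.2]
wrist_force: [-0.2, 0.5, -0.4]
opening: 0.105
time: 11.15
tool_pos: [433.0, 108.6, 115.4]
tool_rot: [-180.0, -0.0, 178.2]
wrist_force: [-0.5, -0.1, -0.1]
opening: 0.111
```

The tip is 6 mm below the mouth with no force. Continue home.

```bash
python3 -m jog '[[0,[0,0,0.4],[0,0,0]],[0,[0,0,0.4],[0,0,0]],[0,[0,0,0.4],[0,0,0]],[0,[0,0,0.3],[0,0,0]],[0,[0,0,0.2],[0,0,0]],[0,[0,0,0.15],[0,0,0]],[0,[0,0,0],[0,0,0]]]'
python3 -m jog '[[0,[0,0,0.15],[0,0,0]],[0,[0,0,0.1],[0,0,0]],[0,[0,0,0],[0,0,0]],[0,[0,0,0],[0,0,0]]]'
```

```text
time: 11.85
tool_pos: [433.0, 108.7, 97.0]
tool_rot: [-180.0, -0.0, 178.2]
wrist_force: [0.1, 0.0, -0.7]
opening: 0.11
time: 12.25
tool_pos: [433.3, 108.8, 95.6]
tool_rot: [-180.0, 0.1, 178.2]
wrist_force: [-1.5, -0.7, 8.2]
opening: 0.099
```

Seated: 8 N contact at z 95.6. Turn clockwise.

```bash
python3 -m jog '[[0,[0,0,0],[0,0,0]],[0,[0,0,0],[0,0,0]],[0,[0,0,0],[0,0,0.12]],[0,[0,0,0],[0,0,0.12]],[0,[0,0,0],[0,0,0.12]],[0,[0,0,0],[0,0,0.12]],[0,[0,0,0],[0,0,0.12]],[0,[0,0,0],[0,0,0.12]]]' 40
python3 -m jog '[[0,[0,0,0],[0,0,0.12]],[0,[0,0,0],[0,0,0.12]],[0,[0,0,0],[0,0,0.12]],[0,[0,0,0],[0,0,0.12]],[0,[0,0,0],[0,0,0]]]'
python3 -c "
from h import *
s=arm.state();print(s['wrist_torque'],s['wrist_force'],s['joint_positions'])"
python3 -m jog '[[0,[0,0,0],[0,0,0.12]],[0,[0,0,0],[0,0,0.12]],[0,[0,0,0],[0,0,0.05]],[0,[0,0,0],[0,0,0]],[0,[0,0,0],[0,0,0]]]'
python3 -c "
from h import *
s=arm.state();print(s['wrist_torque'],s['wrist_force'],s['joint_positions'])"
```

```text
time: 13.05
tool_pos: [433.3, 108.5, 95.6]
tool_rot: [-180.0, 0.1, 136.7]
wrist_force: [-2.0, -1.4, 6.9]
opening: 0.103
time: 13.55
tool_pos: [433.4, 108.6, 95.6]
tool_rot: [180.0, 0.1, 109.3]
wrist_force: [-1.4, -1.8, 6.9]
opening: 0.106
[-0.35230467  0.20888691 -0.00728829] [-1.43772658 -1.75718673  6.91386366] [ -0.34650372  30.2791817  -23.65331302 121.53752975  22.42938904
  32.27558619 -20.97840236]
time: 14.05
tool_pos: [433.5, 108.6, 95.6]
tool_rot: [179.9, 0.0, 92.8]
wrist_force: [-1.3, -1.4, 7.2]
opening: 0.106
[-0.38152955  0.13643174  0.01091754] [-1.27553856 -1.35666644  7.15884554] [ -3.60400796  29.66416559 -18.89645243 121.62032729  18.10849503
  31.27600285 -32.95936964]
```

```bash
python3 -m jog '[[0,[0,0,0],[0,0,0.06]],[0,[0,0,0],[0,0,0.06]],[0,[0,0,0],[0,0,0]],[0,[0,0,0],[0,0,0]]]'
python3 -c "
from h import *
s=arm.state();print(s['wrist_torque'])"
python3 -m jog '[[0,[0,0,0],[0,0,0.06]],[0,[0,0,0],[0,0,0.06]],[0,[0,0,0],[0,0,0]],[0,[0,0,0],[0,0,0]],[0,[0,0,0],[0,0,0]]]'
python3 -c "
from h import *
s=arm.state();print(s['wrist_torque'],s['wrist_force'])"
```

```text
time: 14.45
tool_pos: [433.6, 108.5, 95.6]
tool_rot: [179.9, 0.0, 85.9]
wrist_force: [-0.9, -1.5, 7.9]
opening: 0.105
[-0.34679079  0.14757376  0.05665627]
time: 14.95
tool_pos: [433.6, 108.7, 95.6]
tool_rot: [179.9, 0.0, 79.3]
wrist_force: [-0.8, -1.8, 7.0]
opening: 0.109
[-0.4401831   0.11234662  0.48248448] [-0.77733066 -1.75494908  6.96001497]
```

Torque jumped to 0.48 N m, so the lock is at its stop. Unload slightly, open partly and lift off.

```bash
python3 -m jog '[[0,[0,0,0],[0,0,-0.08]],[0,[0,0,-0.05],[0,0,0]],[35,[0,0,0],[0,0,0]],[35,[0,0,0],[0,0,0]],[35,[0,0,0],[0,0,0]],[35,[0,0,0],[0,0,0]]]'
python3 -m jog '[[35,[0,0,-1.5],[0,0,0]],[35,[0,0,-2.5],[0,0,0]],[35,[0,0,-3],[0,0,0]],[35,[0,0,-3],[0,0,0]],[35,[-2.5,0,-3],[0,0,0]],[35,[-2.5,0,0],[0,0,0]],[35,[0,0,0],[0,0,0]],[35,[0,0,0],[0,0,0]]]'
python3 - <<'E'
from h import *
im=get('wrist'); np.save('w6.npy',im,allow_pickle=True); save(im,'w6.png')
W=cloud(im); z=W[:,:,2]
m=(np.hypot(W[:,:,0]-433,W[:,:,1]-108.6)<25)&(z>105)&(z<135); P=W[m]
print('bow',len(P),np.median(P,0),cv2.minAreaRect(P[:,:2].astype(np.float32)))
for n,c in dict(act=(530,97),pas=(590,68)).items():
    m=(np.abs(W[:,:,0]-c[0])<60)&(np.abs(W[:,:,1]-c[1])<14)&(z>114)&(z<130); P=W[m]
    if len(P)>5: print(n,len(P),cv2.minAreaRect(P[:,:2].astype(np.float32)),np.median(P[:,2]))
plan((530,97,100),95)
E
```

```text
time: 15.55
tool_pos: [433.0, 108.8, 95.0]
tool_rot: [-180.0, -0.0, 83.6]
wrist_force: [-0.0, -0.7, 0.3]
opening: 0.343
time: 16.35
tool_pos: [427.3, 59.1, 225.0]
tool_rot: [-180.0, -0.0, 83.6]
wrist_force: [-0.3, 1.0, 0.1]
opening: 0.347
bow 368 [432.84606194 108.99244954 125.15796676] ((432.810302734375, 108.62116241455078), (27.935474395751953, 9.938599586486816), 87.69586944580078)
act 680 ((530.111572265625, 96.51016998291016), (58.49225997924805, 9.052451133728027), 1.40358567237854) 122.9018675541158
pas 654 ((623.059814453125, 68.8414077758789), (53.8860969543457, 9.256232261657715), 1.5001845359802246) 122.69992763288838
at [427.2  59.8 224.8] yaw 83.7 shift [ 4.82  9.82 12.47] = 7 rows of [0.69 1.4  1.78]
  turn az total -0.198 (do shift first)
```

View pics/w6.png

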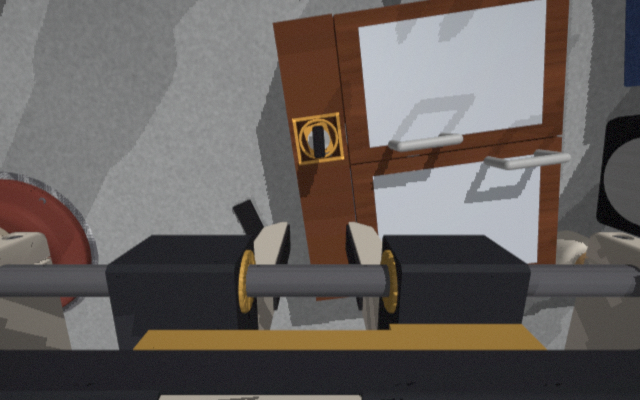

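The key is home and turned: bow top z 125, bow along about -92°. The active handle is at (530,96.6) and the passive at (623,68.8). Go over the active handle with the jaws along case y (yaw 181.4).

```bash
python3 -m jog '[[35,[1.2,2.45,0],[0,0,0]],[35,[1.2,2.45,0],[0,0,0]],[35,[1.2,2.45,0],[0,0,0]],[35,[1.2,2.45,0],[0,0,0]],[35,[0,0,0],[0,0,-0.142]],[35,[0,0,0],[0,0,-0.142]],[35,[0,0,0],[0,0,-0.142]],[35,[0,0,0],[0,0,-0.142]]]'
python3 -m jog '[[50,[0,0,0],[0,0,-0.142]],[50,[0,0,0],[0,0,-0.142]],[50,[0,0,0],[0,0,-0.142]],[50,[0,0,0],[0,0,-0.142]],[50,[0,0,0],[0,0,-0.142]],[50,[0,0,0],[0,0,-0.142]],[50,[0,0,0],[0,0,-0.142]],[50,[0,0,0],[0,0,-0.142]]]'
python3 - <<'E'
from h import *
plan((530.4,96.7,102),181.4); print(arm.state()['joint_positions'].round(1))
# arc table, case frame, hinge relative
c=np.array([-125,36.]); p=c
for k in range(1,21):
    a=-np.radians(5.2*k); q=np.array([c[0]*np.cos(a)-c[1]*np.sin(a), c[0]*np.sin(a)+c[1]*np.cos(a)]); d=(q-p)/10; p=q
    print(k,'dy %.2f dz_tool %.2f'%(d[0],-d[1]),end=' | ')
E
```

```text
time: 17.2
tool_pos: [529.8, 97.9, 224.2]
tool_rot: [-179.9, -0.1, 116.7]
wrist_force: [0.6, -0.1, 0.1]
opening: 0.348
time: 18.0
tool_pos: [529.8, 97.6, 224.4]
tool_rot: [179.9, -0.1, -178.3]
wrist_force: [-0.0, 0.2, 0.6]
opening: 0.5
at [529.8  97.6 224.4] yaw -178.3 shift [-0.07 -0.11 12.24] = 5 rows of [-0.01 -0.02  2.45]
  turn az total 0.006 (do shift first)
[ 16.8  31.1 -46.   98.7  25.   61.1  54.2]
1 dy 0.38 dz_tool -1.12 | 2 dy 0.48 dz_tool -1.08 | 3 dy 0.57 dz_tool -1.03 | 4 dy 0.66 dz_tool -0.98 | 5 dy 0.75 dz_tool -0.91 | 6 dy 0.83 dz_tool -0.84 | 7 dy 0.90 dz_tool -0.76 | 8 dy 0.97 dz_tool -0.68 | 9 dy 1.02 dz_tool -0.59 | 10 dy 1.07 dz_tool -0.49 | 11 dy 1.11 dz_tool -0.39 | 12 dy 1.14 dz_tool -0.29 | 13 dy 1.17 dz_tool -0.18 | 14 dy 1.18 dz_tool -0.08 | 15 dy 1.18 dz_tool 0.03 | 16 dy 1.17 dz_tool 0.14 | 17 dy 1.15 dz_tool 0.24 | 18 dy 1.13 dz_tool 0.35 | 19 dy 1.09 dz_tool 0.45 | 20 dy 1.05 dz_tool 0.54 |
```

```bash
python3 -m jog '[[50,[-0.05,-0.1,2.4],[0,0,0]],[50,[0,0,2.4],[0,0,0]],[50,[0,0,2.4],[0,0,0]],[50,[0,0,2.4],[0,0,0]],[50,[0,0,2.6],[0,0,0]],[50,[0,0,0],[0,0,0]]]'
python3 -m jog '[[20,[0,0,0],[0,0,0]],[12,[0,0,0],[0,0,0]],[0,[0,0,0],[0,0,0]],[0,[0,0,0],[0,0,0]],[0,[0,0,0],[0,0,0]],[0,[0,0,0],[0,0,0]],[0,[0,0,0],[0,0,0]]]' 12
python3 -m jog '[[0,[0,0.38,-1.12],[0,0,0]],[0,[0,0.48,-1.08],[0,0,0]],[0,[0,0.57,-1.03],[0,0,0]],[0,[0,0,0],[0,0,0]]]'
```

```text
time: 18.6
tool_pos: [528.0, 95.4, 99.6]
tool_rot: [-180.0, -0.5, -178.6]
wrist_force: [0.1, 0.1, -0.4]
opening: 0.5
time: 19.3
tool_pos: [531.2, 95.6, 103.7]
tool_rot: [179.9, 0.1, -178.7]
wrist_force: [-1.8, 1.3, 3.2]
opening: 0.092
time: 19.7
tool_pos: [530.8, 110.5, 137.4]
tool_rot: [180.0, 0.1, -178.7]
wrist_force: [1.0, 1.4, 0.7]
opening: 0.092
```

The bar is held (8.6 mm) and the leaf is lifting. Continue along the arc.

```bash
python3 -m jog '[[0,[0,0.66,-0.98],[0,0,0]],[0,[0,0.75,-0.91],[0,0,0]],[0,[0,0.83,-0.84],[0,0,0]],[0,[0,0.9,-0.76],[0,0,0]],[0,[0,0.97,-0.68],[0,0,0]],[0,[0,0,0],[0,0,0]]]'
python3 -m jog '[[0,[0,1.02,-0.59],[0,0,0]],[0,[0,1.07,-0.49],[0,0,0]],[0,[0,1.11,-0.39],[0,0,0]],[0,[0,1.14,-0.29],[0,0,0]],[0,[0,1.17,-0.18],[0,0,0]],[0,[0,0,0],[0,0,0]]]'
python3 -m jog '[[0,[0,1.18,-0.08],[0,0,0]],[0,[0,1.18,0.03],[0,0,0]],[0,[0,1.17,0.14],[0,0,0]],[0,[0,0,0],[0,0,0]]]'
python3 -m jog '[[0,[0,1.15,0.24],[0,0,0]],[0,[0,1.13,0.35],[0,0,0]],[0,[0,1.09,0.45],[0,0,0]],[0,[0,0,0],[0,0,0]],[0,[0,0,0],[0,0,0]]]'
```

```text
time: 20.3
tool_pos: [529.7, 151.0, 179.2]
tool_rot: [-179.9, 0.1, -178.7]
wrist_force: [-0.3, -2.5, 6.9]
opening: 0.087
time: 20.9
tool_pos: [528.4, 208.0, 198.0]
tool_rot: [179.8, 0.1, -178.6]
wrist_force: [0.2, 0.2, 5.6]
opening: 0.091
time: 21.3
tool_pos: [527.4, 243.4, 195.7]
tool_rot: [179.8, 0.0, -178.6]
wrist_force: [1.9, 1.9, 1.4]
opening: 0.095
time: 21.8
tool_pos: [526.5, 275.6, 184.5]
tool_rot: [179.9, -0.0, -178.7]
wrist_force: [1.8, 1.6, -1.2]
opening: 0.091
```

```bash
python3 -m jog '[[0,[0,1.05,0.54],[0,0,0]],[0,[0,0.5,0.3],[0,0,0]],[0,[0,0,0],[0,0,0]],[0,[0,0,0],[0,0,0]],[22,[0,0,0],[0,0,0]],[22,[0,0,0],[0,0,0]],[22,[0,0,0],[0,0,0]]]'
python3 -m jog '[[22,[0,0,-1.5],[0,0,0]],[22,[0,0,-2.5],[0,0,0]],[22,[0,0,-2.5],[0,0,0]],[22,[0,0,-2.5],[0,0,0]],[22,[0,0,-1],[0,0,0]],[22,[0,0,0],[0,0,0]]]'
python3 - <<'E'
from h import *
for n in ('scene','side'):
    im=get(n); np.save(n+'1.npy',im,allow_pickle=True)
    save(im,n+'1.png',(230,120,440,260) if n=='scene' else (240,150,440,330),3)
    W=cloud(im); z=W[:,:,2]; m=(W[:,:,0]>405)&(W[:,:,0]<680)&(z>95)&(z<290)&(W[:,:,1]>190)&(W[:,:,1]<310); P=W[m]; 
    print(n,len(P),[ (h,np.median(P[abs(P[:,2]-h)<6],0).round(0).tolist()) for h in (110,140,170,200)])
plan((545,-20,290),181.4)
E
```

```text
time: 22.5
tool_pos: [526.4, 289.7, 177.0]
tool_rot: [-180.0, -0.0, -178.7]
wrist_force: [-1.9, -0.2, -0.2]
opening: 0.211
time: 23.1
tool_pos: [526.9, 290.4, 278.3]
tool_rot: [179.9, 0.1, -178.7]
wrist_force: [0.1, -0.4, -0.9]
opening: 0.221
scene 2248 [(110, [576.0, 227.0, 110.0]), (140, [575.0, 235.0, 139.0]), (170, [578.0, 243.0, 170.0]), (200, [555.0, 251.0, 199.0])]
side 1927 [(110, [590.0, 235.0, 110.0]), (140, [564.0, 243.0, 140.0]), (170, [571.0, 251.0, 170.0]), (200, [534.0, 261.0, 200.0])]
at [526.1 289.3 275.8] yaw -178.7 shift [ -1.2  -30.96  -1.38] = 13 rows of [-0.09 -2.38 -0.11]
  turn az total -0.002 (do shift first)
```

View pics/side1.png

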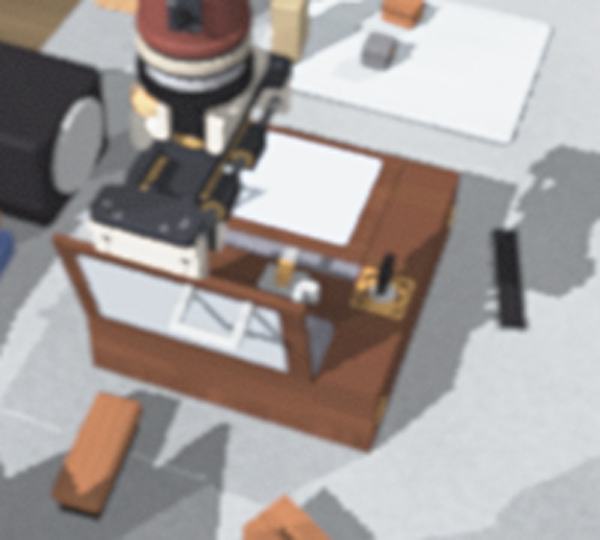

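Side view: the active leaf is folded about 15° past upright (~1.83 rad), the key stands in the lock, and the bolt knob is visible at crop (287,268). Locate the knob.

```bash
python3 - <<'E'
from h import *
for n in ('scene','side'):
    im=np.load(n+'1.npy',allow_pickle=True).item(); W=cloud(im); z=W[:,:,2]
    m=(W[:,:,0]>470)&(W[:,:,0]<660)&(abs(W[:,:,1]-102)<18)&(z>58)&(z<76)
    l=cv2.connectedComponentsWithStats(m.astype(np.uint8)); 
    for k in range(1,l[0]):
        if l[2][k,4]>6: P=W[l[1]==k]; print(n,l[2][k].tolist(),im['pixels'][l[1]==k].mean(0).round(),cv2.minAreaRect(P[:,:2].astype(np.float32)),P[:,2].max().round(1))
E
python3 -m jog '[[22,[0,-2.4,0],[0,0,0]],[22,[0,-2.4,0],[0,0,0]],[22,[0,-2.4,0],[0,0,0]],[22,[0,-2.4,0],[0,0,0]],[22,[0,-2.4,0],[0,0,0]],[22,[0,-2.4,0],[0,0,0]],[22,[0,-2.4,0],[0,0,0]],[22,[0,-2.2,0],[0,0,0]]]'
python3 -m jog '[[40,[0,0,0],[0,0,0.142]],[40,[0,0,0],[0,0,0.142]],[40,[0,0,0],[0,0,0.142]],[40,[0,0,0],[0,0,0.142]],[40,[0,0,0],[0,0,0.142]],[40,[0,0,0],[0,0,0.142]],[40,[0,0,0],[0,0,0.142]],[40,[0,0,0],[0,0,0.142]]]'
python3 -m jog '[[40,[0,0,0],[0,0,0.142]],[40,[0,0,0],[0,0,0.142]],[40,[0,0,0],[0,0,0.142]],[40,[-2,0,0],[0,0,0]],[40,[-2,0,0],[0,0,0]],[40,[-2,0,0],[0,0,0]],[40,[0,0,0],[0,0,0]],[40,[0,0,0],[0,0,0]]]'
python3 - <<'E'
from h import *
im=get('wrist'); np.save('w7.npy',im,allow_pickle=True); save(im,'w7.png')
W=cloud(im); z=W[:,:,2]
m=(W[:,:,0]>470)&(W[:,:,0]<660)&(abs(W[:,:,1]-102)<18)&(z>62)&(z<76)
l=cv2.connectedComponentsWithStats(m.astype(np.uint8)); 
for k in range(1,l[0]):
    if l[2][k,4]>6: P=W[l[1]==k]; print(l[2][k].tolist(),im['pixels'][l[1]==k].mean(0).round(),cv2.minAreaRect(P[:,:2].astype(np.float32)),P[:,2].max().round(1))
plan((530,102,200),91.4)
E
```

```text
scene [341, 186, 5, 5, 17] [166. 123.  51.] ((535.2901611328125, 100.05183410644531), (11.374608993530273, 13.482574462890625), 21.524206161499023) 73.4
side [332, 234, 7, 11, 48] [171. 145. 110.] ((531.3737182617188, 97.60890197753906), (12.5248384475708, 27.189970016479492), 0.8960385322570801) 74.7
time: 24.0
tool_pos: [529.9, 98.0, 275.1]
tool_rot: [-179.9, -0.2, -178.8]
wrist_force: [0.5, 0.9, -0.2]
opening: 0.22
time: 24.8
tool_pos: [529.8, 99.4, 275.1]
tool_rot: [-179.8, -0.0, 115.8]
wrist_force: [-0.2, -0.3, 0.3]
opening: 0.402
time: 25.6
tool_pos: [532.0, 40.2, 275.8]
tool_rot: [-179.9, -0.0, 91.7]
wrist_force: [-0.5, 1.0, -0.5]
opening: 0.399
[314, 120, 10, 22, 219] [160. 131.  90.] ((530.2970581054688, 96.76592254638672), (10.965214729309082, 24.907848358154297), 1.7155944108963013) 72.3
at [532.   41.2 276.1] yaw 91.8 shift [6.08 0.   7.62] = 4 rows of [1.52 0.   1.9 ]
  turn az total 0.008 (do shift first)
```

View pics/w7.png

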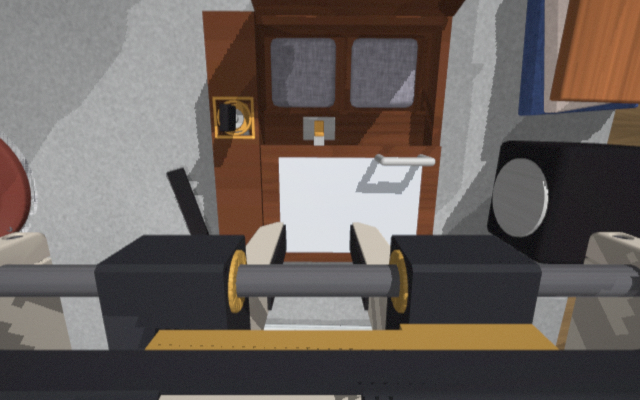

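The knob is at (319,128), i.e. (530.7,100). Descend and pinch it across case x.

```bash
python3 -m jog '[[35,[2,0,2],[0,0,0]],[35,[2,0,2.5],[0,0,0]],[35,[2,-0.1,2.5],[0,0,0]],[35,[0,0,2.5],[0,0,0]],[35,[0,0,2.5],[0,0,0]],[35,[0,0,2.5],[0,0,0]],[35,[0,0,0],[0,0,0]],[35,[0,0,0],[0,0,0]]]'
python3 -c "
from h import *
plan((530.7,100.5,57),91.4)"
```

```text
time: 26.45
tool_pos: [529.5, 101.2, 132.0]
tool_rot: [-180.0, -0.1, 91.9]
wrist_force: [0.1, 0.6, 0.7]
opening: 0.349
at [529.5 101.2 132. ] yaw 91.9 shift [-0.09  0.12  7.5 ] = 4 rows of [-0.02  0.03  1.88]
  turn az total 0.008 (do shift first)
```

```bash
python3 -m jog '[[35,[-0.05,0.12,2],[0,0,0]],[35,[0,0,2],[0,0,0]],[35,[0,0,2],[0,0,0]],[35,[0,0,1.4],[0,0,0]],[35,[0,0,0],[0,0,0]],[35,[0,0,0],[0,0,0]]]'
python3 -m jog '[[10,[0,0,0],[0,0,0]],[0,[0,0,0],[0,0,0]],[0,[0,0,0],[0,0,0]],[0,[0,0,0],[0,0,0]],[0,[0,0,0],[0,0,0]]]' 15
python3 -m jog '[[0,[0,-0.5,0],[0,0,0]],[0,[0,-0.5,0],[0,0,0]],[0,[0,-0.5,0],[0,0,0]],[0,[0,-0.5,0],[0,0,0]],[0,[0,-0.5,0],[0,0,0]],[0,[0,0,0],[0,0,0]],[0,[0,0,0],[0,0,0]]]'
python3 -m jog '[[0,[0,-0.2,0],[0,0,0]],[0,[0,-0.2,0],[0,0,0]],[0,[0,-0.1,0],[0,0,0]],[0,[0,0,0],[0,0,0]],[0,[0,0,0],[0,0,0]]]'
```

```text
time: 27.05
tool_pos: [532.0, 100.2, 59.3]
tool_rot: [179.9, -0.1, 91.8]
wrist_force: [-0.0, 0.3, -0.2]
opening: 0.35
time: 27.55
tool_pos: [531.0, 99.5, 58.6]
tool_rot: [180.0, -0.0, 91.8]
wrist_force: [-1.6, -0.7, 6.4]
opening: 0.129
time: 28.25
tool_pos: [505.7, 98.8, 58.6]
tool_rot: [180.0, -0.0, 91.8]
wrist_force: [-0.3, -1.5, 8.1]
opening: 0.124
time: 28.75
tool_pos: [503.0, 98.8, 58.6]
tool_rot: [179.8, -0.1, 91.8]
wrist_force: [5.6, -1.8, 5.1]
opening: 0.128
```

Drawn 28 mm, with force rising at the stop. Release, then go to the passive handle.

```bash
python3 -m jog '[[30,[0,0.1,0],[0,0,0]],[30,[0,0,0],[0,0,0]],[30,[0,0,0],[0,0,0]],[30,[0,0,-1.5],[0,0,0]],[30,[0,0,-3],[0,0,0]],[30,[0,0,-3],[0,0,0]],[30,[0,0,-3],[0,0,0]],[30,[0,0,-3],[0,0,0]]]'
python3 -m jog '[[35,[-0.8,3,-1],[0,0,0]],[35,[-0.8,3,0],[0,0,0]],[35,[-0.8,3,0],[0,0,0]],[35,[-0.8,3,0],[0,0,0]],[40,[0,0,0],[0,0,-0.142]],[40,[0,0,0],[0,0,-0.142]],[40,[0,0,0],[0,0,-0.142]],[40,[0,0,0],[0,0,-0.142]]]'
python3 -m jog '[[50,[0,0,0],[0,0,-0.142]],[50,[0,0,0],[0,0,-0.142]],[50,[0,0,0],[0,0,-0.142]],[50,[0,0,0],[0,0,-0.142]],[50,[0,0,0],[0,0,-0.142]],[50,[0,0,0],[0,0,-0.142]],[50,[0,0,0],[0,0,-0.142]],[50,[0,0,0],[0,0,0]]]'
python3 - <<'E'
from h import *
plan((623.5,69.3,102),181.4)
c=np.array([135,36.]); p=c
for k in range(1,22):
    a=np.radians(5.2*k); q=np.array([c[0]*np.cos(a)-c[1]*np.sin(a), c[0]*np.sin(a)+c[1]*np.cos(a)]); d=(q-p)/10; p=q
    print(k,'%.2f %.2f'%(d[0],-d[1]),end=' | ')
E
```

```text
time: 29.55
tool_pos: [499.9, 98.2, 193.0]
tool_rot: [-179.7, 0.0, 91.8]
wrist_force: [0.9, -0.6, -0.3]
opening: 0.298
time: 30.35
tool_pos: [621.0, 70.2, 201.3]
tool_rot: [-179.7, -0.1, 124.7]
wrist_force: [0.5, -0.8, -0.0]
opening: 0.397
time: 31.15
tool_pos: [621.3, 69.9, 201.3]
tool_rot: [-180.0, -0.3, -178.7]
wrist_force: [0.2, 0.2, 0.7]
opening: 0.5
at [621.3  69.9 201.3] yaw -178.7 shift [-0.26 -0.06  9.93] = 4 rows of [-0.07 -0.01  2.48]
  turn az total -0.002 (do shift first)
1 -0.38 -1.21 | 2 -0.49 -1.17 | 3 -0.59 -1.12 | 4 -0.69 -1.06 | 5 -0.79 -0.99 | 6 -0.87 -0.92 | 7 -0.95 -0.84 | 8 -1.02 -0.75 | 9 -1.09 -0.65 | 10 -1.14 -0.55 | 11 -1.19 -0.44 | 12 -1.22 -0.33 | 13 -1.25 -0.22 | 14 -1.26 -0.11 | 15 -1.27 0.01 | 16 -1.26 0.12 | 17 -1.25 0.24 | 18 -1.22 0.35 | 19 -1.18 0.46 | 20 -1.14 0.56 | 21 -1.08 0.66 |
```

```bash
python3 -m jog '[[50,[-0.2,-0.05,2.4],[0,0,0]],[50,[0,0,2.4],[0,0,0]],[50,[0,0,2.4],[0,0,0]],[50,[0,0,2.6],[0,0,0]],[50,[0,0,0],[0,0,0]]]'
python3 -m jog '[[20,[0,0,0],[0,0,0]],[12,[0,0,0],[0,0,0]],[0,[0,0,0],[0,0,0]],[0,[0,0,0],[0,0,0]],[0,[0,0,0],[0,0,0]],[0,[0,0,0],[0,0,0]],[0,[0,0,0],[0,0,0]]]' 12
python3 -m jog '[[0,[0,-0.38,-1.21],[0,0,0]],[0,[0,-0.49,-1.17],[0,0,0]],[0,[0,-0.59,-1.12],[0,0,0]],[0,[0,0,0],[0,0,0]]]'
```

```text
time: 31.65
tool_pos: [621.3, 68.4, 100.6]
tool_rot: [-179.9, -0.6, -178.8]
wrist_force: [-1.2, -0.1, 0.5]
opening: 0.499
time: 32.35
tool_pos: [625.3, 68.0, 105.5]
tool_rot: [-179.8, 0.0, -178.8]
wrist_force: [0.1, -3.9, 4.2]
opening: 0.093
time: 32.75
tool_pos: [625.5, 53.1, 141.3]
tool_rot: [-179.9, 0.0, -178.9]
wrist_force: [1.4, -4.4, -2.4]
opening: 0.092
```

```bash
python3 -m jog '[[0,[0,-0.69,-1.06],[0,0,0]],[0,[0,-0.79,-0.99],[0,0,0]],[0,[0,-0.87,-0.92],[0,0,0]],[0,[0,-0.95,-0.84],[0,0,0]],[0,[0,-1.02,-0.75],[0,0,0]],[0,[0,0,0],[0,0,0]]]'
python3 -m jog '[[0,[0,-1.09,-0.65],[0,0,0]],[0,[0,-1.14,-0.55],[0,0,0]],[0,[0,-1.19,-0.44],[0,0,0]],[0,[0,-1.22,-0.33],[0,0,0]],[0,[0,-1.25,-0.22],[0,0,0]],[0,[0,0,0],[0,0,0]]]'
python3 -m jog '[[0,[0,-1.26,-0.11],[0,0,0]],[0,[0,-1.27,0.01],[0,0,0]],[0,[0,-1.26,0.12],[0,0,0]],[0,[0,0,0],[0,0,0]]]'
python3 -m jog '[[0,[0,-1.25,0.24],[0,0,0]],[0,[0,-1.22,0.35],[0,0,0]],[0,[0,-1.18,0.46],[0,0,0]],[0,[0,0,0],[0,0,0]]]'
python3 -m jog '[[0,[0,-1.14,0.56],[0,0,0]],[0,[0,-1.08,0.66],[0,0,0]],[0,[0,0,0],[0,0,0]],[0,[0,0,0],[0,0,0]]]'
```

```text
time: 33.35
tool_pos: [626.6, 11.1, 187.1]
tool_rot: [180.0, 0.1, -178.8]
wrist_force: [1.9, -2.7, -3.0]
opening: 0.092
time: 33.95
tool_pos: [628.2, -48.8, 210.2]
tool_rot: [-179.9, 0.2, -178.9]
wrist_force: [-0.2, 0.8, 9.0]
opening: 0.088
time: 34.35
tool_pos: [629.1, -89.3, 208.4]
tool_rot: [-179.8, 0.1, -179.0]
wrist_force: [2.2, -2.0, 5.0]
opening: 0.086
time: 34.75
tool_pos: [629.9, -125.9, 196.2]
tool_rot: [-179.8, 0.1, -179.0]
wrist_force: [5.4, -2.2, 2.7]
opening: 0.088
time: 35.15
tool_pos: [630.3, -146.5, 183.8]
tool_rot: [-179.8, 0.1, -178.8]
wrist_force: [6.0, -2.6, 1.2]
opening: 0.09
```

```bash
python3 -m jog '[[22,[0,0,0],[0,0,0]],[22,[0,0,0],[0,0,0]],[22,[0,0,0],[0,0,0]],[22,[0,0,-1.5],[0,0,0]],[22,[0,0,-2.5],[0,0,0]],[22,[0,0,-2.5],[0,0,0]],[22,[0,0,-2.5],[0,0,0]],[22,[0,0,-1.5],[0,0,0]]]'
python3 -m jog '[[60,[1.6,-2.4,0],[0,0,0]],[60,[1.6,-2.4,0],[0,0,0]],[60,[1.6,-2.4,0],[0,0,0]],[60,[1.6,-2.4,0],[0,0,0]],[60,[1.6,-2.4,0],[0,0,0]],[60,[1.6,-2.4,0],[0,0,0]],[60,[1.6,-2.4,0],[0,0,0]],[60,[1.6,-2.4,0],[0,0,0]]]'
python3 -m jog '[[75,[0,0,0],[0,0,0.145]],[75,[0,0,0],[0,0,0.145]],[75,[0,0,0],[0,0,0.145]],[75,[0,0,0],[0,0,0.145]],[75,[0,0,0],[0,0,0.145]],[75,[0,0,0],[0,0,0.145]],[75,[0,0,0],[0,0,0.145]],[75,[0,0,0],[0,0,0.145]]]'
python3 -m jog '[[75,[0,0,0],[0,0,0.145]],[75,[0,0,0],[0,0,0.145]],[75,[0,0,0],[0,0,0.145]],[75,[0,0,0],[0,0,0.145]],[75,[0,0,0],[0,0,0.145]],[75,[0,0,0],[0,0,0.145]],[75,[0,0,0],[0,0,0.145]],[75,[0,0,0],[0,0,0.145]]]'
python3 -m jog '[[75,[0,0,0],[0,0,0.145]],[75,[0,0,0],[0,0,0.145]],[75,[0,0,0],[0,0,0.145]],[75,[0,0,0],[0,0,0.145]],[75,[0,0,0],[0,0,0.145]],[75,[0,0,0],[0,0,0.145]],[75,[0,0,0],[0,0,0]],[75,[0,0,0],[0,0,0]]]'
cat > t.py <<'E'
from h import *
import sys
im=get('wrist'); np.save(sys.argv[1]+'.npy',im,allow_pickle=True); save(im,sys.argv[1]+'.png')
W=cloud(im); z=W[:,:,2]
m=((z>25)&(z<60)&(W[:,:,0]>400)&(W[:,:,1]<-200)).astype(np.uint8)
m=cv2.morphologyEx(m,cv2.MORPH_OPEN,np.ones((3,3)))
l=cv2.connectedComponentsWithStats(m,connectivity=4)
for k in range(1,l[0]):
    if l[2][k,4]>80:
        P=W[l[1]==k]; zt=np.percentile(P[:,2],90); Q=P[P[:,2]>zt-4]; print(l[2][k,:5].tolist(),im['pixels'][l[1]==k].mean(0).round(),'top',zt.round(1),cv2.minAreaRect(Q[:,:2].astype(np.float32)))
plan((566,-297,100),-4); print(arm.state()['joint_positions'].round(1))
E
python3 t.py w8
```

```text
time: 35.95
tool_pos: [630.3, -142.0, 293.1]
tool_rot: [179.9, 0.2, -178.7]
wrist_force: [-0.2, 0.3, -0.0]
opening: 0.218
time: 36.75
tool_pos: [505.5, -338.2, 290.8]
tool_rot: [180.0, 0.1, -178.7]
wrist_force: [-0.7, -0.1, -1.2]
opening: 0.6
time: 37.55
tool_pos: [506.4, -337.0, 290.7]
tool_rot: [179.9, -0.0, 114.6]
wrist_force: [0.0, -0.5, -0.1]
opening: 0.747
time: 38.35
tool_pos: [506.5, -336.8, 290.6]
tool_rot: [180.0, -0.1, 48.1]
wrist_force: [-0.1, -0.6, 0.1]
opening: 0.75
time: 39.15
tool_pos: [506.4, -337.3, 290.1]
tool_rot: [-180.0, -0.1, -1.2]
wrist_force: [-0.8, -0.4, 0.8]
opening: 0.748
[531, 0, 36, 9, 241] [61. 34. 22.] top 54.9 ((702.7279663085938, -626.0814208984375), (22.445167541503906, 2.4085469245910645), 73.32915496826172)
[351, 38, 14, 12, 101] [42. 43. 45.] top 55.7 ((665.3071899414062, -388.4437255859375), (14.125395774841309, 2.8347206115722656), 57.94203186035156)
[251, 51, 47, 14, 291] [80. 69. 53.] top 56.5 ((651.6498413085938, -284.4109802246094), (1.6573203802108765, 56.0029296875), 9.98498821258545)
[503, 95, 84, 87, 1937] [138. 123. 113.] top 56.4 ((537.992431640625, -644.626708984375), (148.61814880371094, 15.675103187561035), 40.39800262451172)
[339, 111, 30, 35, 850] [139.  88.  56.] top 39.3 ((562.4528198242188, -386.7444152832031), (34.03190612792969, 43.87239456176758), 82.37781524658203)
[275, 115, 26, 27, 672] [68. 67. 69.] top 41.3 ((564.0831909179688, -296.1449890136719), (32.878562927246094, 33.171905517578125), 88.03317260742188)
at [ 506.3 -337.6  289.9] yaw -1.3 shift [ 5.86 -4.18 19.  ] = 9 rows of [ 0.65 -0.46  2.11]
  turn az total 0.047 (do shift first)
[ 33.5  28.2  -3.1  82.5   1.5  69.3 -61. ]
```

View pics/w8.png

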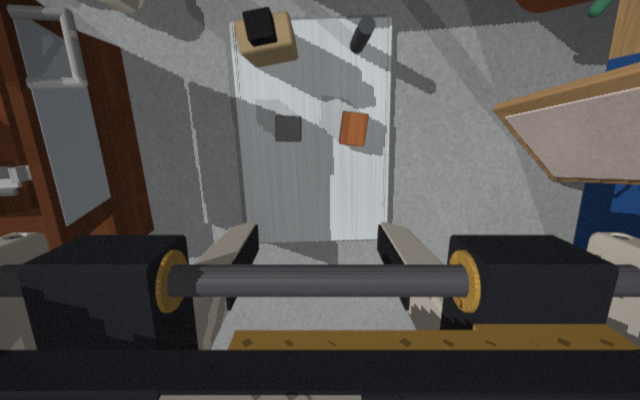

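There are two boxes on the tray: grey stud_box at (288,128), i.e. (565,-296), 33×33 with its top at 41 mm, and orange cuff_box at (353,128), i.e. (563,-386), yaw -7. The cologne and atomizer stand at the far end. Take the stud box first.

```bash
python3 -m jog '[[60,[1.9,-1.4,0],[0,0,0.01]],[60,[1.9,-1.4,0],[0,0,0]],[60,[2,-1.4,2.5],[0,0,0]],[60,[0,0,4],[0,0,0]],[60,[0,0,4],[0,0,0]],[60,[0,0,4],[0,0,0]],[60,[0,0,4],[0,0,0]],[60,[0,0,0],[0,0,0]]]'
python3 -c "
from h import *
plan((565,-296.2,13),-2)"
```

```text
time: 40.0
tool_pos: [561.1, -295.8, 98.7]
tool_rot: [-179.6, 0.7, -2.0]
wrist_force: [-0.3, 0.2, 0.2]
opening: 0.597
at [ 561.1 -295.8   98.7] yaw -2.0 shift [0.49 0.08 8.57] = 4 rows of [0.12 0.02 2.14]
  turn az total 0.001 (do shift first)
```

```bash
python3 -m jog '[[60,[0.1,0,2.2],[0,0,0]],[60,[0.1,0,2.2],[0,0,0]],[60,[0,0,2.2],[0,0,0]],[60,[0,0,1.9],[0,0,0]],[60,[0,0,0],[0,0,0]],[60,[0,0,0],[0,0,0]]]'
python3 -m jog '[[40,[0,0,0],[0,0,0]],[30,[0,0,0],[0,0,0]],[20,[0,0,0],[0,0,0]],[20,[0,0,0],[0,0,0]],[20,[0,0,0],[0,0,0]],[20,[0,0,0],[0,0,0]],[20,[0,0,0],[0,0,0]]]' 15
python3 -m jog '[[20,[0,0,-1.5],[0,0,0]],[20,[0,0,-2.5],[0,0,0]],[20,[0,0,-3],[0,0,0]],[20,[0,0,-3],[0,0,0]],[20,[0,0,-3],[0,0,0]],[20,[0,0,-3],[0,0,0]],[20,[0,0,-3],[0,0,0]],[20,[0,0,0],[0,0,0]]]'
```

```text
time: 40.6
tool_pos: [568.7, -298.8, 21.4]
tool_rot: [180.0, -0.2, -2.0]
wrist_force: [-0.5, 0.1, -0.2]
opening: 0.6
time: 41.3
tool_pos: [567.8, -298.4, 20.4]
tool_rot: [180.0, -0.1, -2.1]
wrist_force: [-0.7, 0.4, 5.8]
opening: 0.364
time: 42.1
tool_pos: [569.8, -299.5, 215.0]
tool_rot: [179.8, -0.5, -2.1]
wrist_force: [1.6, 0.2, -0.2]
opening: 0.362
```

Held at 33.9 mm. Raise above the folded leaf and rotate to yaw 91.4.

```bash
python3 -m jog '[[20,[0,0,-3],[0,0,0]],[20,[0,0,-3],[0,0,0]],[20,[0,0,0],[0,0,-0.136]],[20,[0,0,0],[0,0,-0.136]],[20,[0,0,0],[0,0,-0.136]],[20,[0,0,0],[0,0,-0.136]],[20,[0,0,0],[0,0,-0.136]],[20,[0,0,0],[0,0,-0.136]]]'
python3 -m jog '[[20,[0,0,0],[0,0,-0.136]],[20,[0,0,0],[0,0,-0.136]],[20,[0,0,0],[0,0,-0.136]],[20,[0,0,0],[0,0,-0.136]],[20,[0,0,0],[0,0,-0.136]],[20,[0,0,0],[0,0,-0.136]],[20,[0,0,0],[0,0,0]]]'
python3 -c "
from h import *
plan((606,11,275),91.4)"
```

```text
time: 42.9
tool_pos: [566.5, -298.0, 268.2]
tool_rot: [-179.9, 0.1, 45.0]
wrist_force: [-0.5, 0.3, -0.8]
opening: 0.367
time: 43.6
tool_pos: [566.4, -298.3, 268.2]
tool_rot: [-179.9, -0.1, 91.4]
wrist_force: [-0.2, -0.1, -0.9]
opening: 0.366
at [ 566.4 -298.3  268.2] yaw 91.4 shift [30.82  4.72 -0.65] = 13 rows of [ 2.37  0.36 -0.05]
  turn az total 0.0 (do shift first)
```

```bash
python3 -m jog '[[20,[2.4,0.37,-0.1],[0,0,0]],[20,[2.4,0.37,-0.1],[0,0,0]],[20,[2.4,0.37,-0.1],[0,0,0]],[20,[2.4,0.37,-0.1],[0,0,0]],[20,[2.4,0.37,-0.1],[0,0,0]],[20,[2.4,0.37,-0.1],[0,0,0]],[20,[2.4,0.37,-0.1],[0,0,0]],[20,[2.4,0.37,0],[0,0,0]]]'
python3 -m jog '[[20,[2.4,0.37,0],[0,0,0]],[20,[2.4,0.37,0],[0,0,0]],[20,[2.4,0.37,0],[0,0,0]],[20,[2.4,0.37,0],[0,0,0]],[20,[2,0.3,0],[0,0,0]],[20,[0,0,0],[0,0,0]],[20,[0,0,0],[0,0,0]]]'
python3 - <<'E'
from h import *
im=get('wrist'); np.save('w9.npy',im,allow_pickle=True); save(im,'w9.png')
plan((606,11,100),91.4)
E
```

```text
time: 44.4
tool_pos: [591.7, -104.6, 276.0]
tool_rot: [-179.9, -0.0, 91.2]
wrist_force: [0.5, -0.1, -0.4]
opening: 0.366
time: 45.1
tool_pos: [606.7, 10.1, 276.0]
tool_rot: [-179.9, 0.1, 91.4]
wrist_force: [0.9, -1.1, -1.2]
opening: 0.365
at [606.8   9.  276. ] yaw 91.3 shift [ 0.24 -0.05 17.6 ] = 8 rows of [ 0.03 -0.01  2.2 ]
  turn az total -0.002 (do shift first)
```

View pics/w9.png

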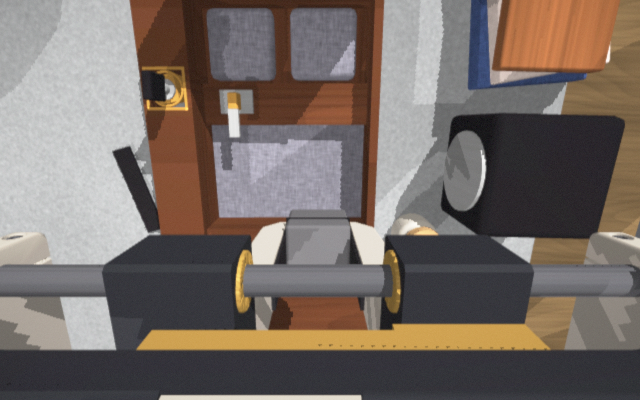

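The bay is open and clear (felt at columns 213–365, rows 125–217), the tongue is at (234,120), and the box is in the jaws. Check the felt extents against the case estimate, then lower.

```bash
python3 - <<'E'
from h import *
im=np.load('w9.npy',allow_pickle=True).item(); W=cloud(im); z=W[:,:,2]
m=(abs(z-25)<6)&(W[:,:,0]>440)&(W[:,:,0]<690)&(W[:,:,1]>-70)&(W[:,:,1]<90); P=W[m]
print(len(P),np.percentile(P,[0.5,50,99.5],axis=0).round(1))
E
python3 -m jog '[[20,[0.2,0,2.4],[0,0,0]],[20,[0,0,3],[0,0,0]],[20,[0,0,3],[0,0,0]],[20,[0,0,3],[0,0,0]],[20,[0,0,3],[0,0,0]],[20,[0,0,3],[0,0,0]],[20,[0,0,0],[0,0,0]],[20,[0,0,0],[0,0,0]]]'
python3 -c "
from h import *
plan((606,11,38),91.4)"
```

```text
13142 [[462.3 -58.3  24. ]
 [561.8  12.   26.2]
 [667.3  72.4  29.6]]
time: 45.95
tool_pos: [607.1, 11.3, 102.7]
tool_rot: [-180.0, 0.0, 91.3]
wrist_force: [0.6, 0.5, -0.3]
opening: 0.366
at [607.1  11.3 102.7] yaw 91.3 shift [-0.02 -0.11  6.47] = 3 rows of [-0.01 -0.04  2.16]
  turn az total -0.002 (do shift first)
```

```bash
python3 -m jog '[[20,[0,0,2],[0,0,0]],[20,[0,0,2],[0,0,0]],[20,[0,0,1.2],[0,0,0]],[20,[0,0,0.7],[0,0,0]],[20,[0,0,0.3],[0,0,0]],[20,[0,0,0.1],[0,0,0]],[20,[0,0,0],[0,0,0]],[20,[0,0,0],[0,0,0]]]'
```

```text
time: 46.75
tool_pos: [607.4, 12.9, 40.2]
tool_rot: [179.9, -0.0, 91.4]
wrist_force: [0.1, -0.7, -1.4]
opening: 0.363
```

```bash
python3 -m jog '[[20,[0,0,0.15],[0,0,0]],[20,[0,0,0.1],[0,0,0]],[20,[0,0,0.05],[0,0,0]],[20,[0,0,0],[0,0,0]]]'
python3 -m jog '[[50,[0,0,0],[0,0,0]],[50,[0,0,0],[0,0,0]],[50,[0,0,0],[0,0,0]],[50,[0,0,0],[0,0,0]],[50,[0,0,-1.5],[0,0,0]],[50,[0,0,-3],[0,0,0]],[50,[0,0,-4],[0,0,0]],[50,[0,0,-4],[0,0,0]]]'
python3 -m jog '[[50,[0,0,-4],[0,0,0]],[50,[0,0,-4],[0,0,0]],[50,[0,0,-3],[0,0,0]],[50,[0,0,0],[0,0,0]],[50,[0,0,0],[0,0,0]]]'
python3 -c "
from h import *
plan((505,-386,270),-7.5)"
```

```text
time: 47.15
tool_pos: [607.1, 12.8, 37.4]
tool_rot: [180.0, 0.0, 91.4]
wrist_force: [-1.1, -0.0, 4.5]
opening: 0.363
time: 47.95
tool_pos: [606.7, 13.0, 163.6]
tool_rot: [-180.0, -0.0, 91.4]
wrist_force: [0.9, -0.8, -0.0]
opening: 0.5
time: 48.45
tool_pos: [606.9, 13.0, 272.8]
tool_rot: [179.9, 0.0, 91.4]
wrist_force: [-0.7, -1.0, -0.5]
opening: 0.499
at [606.9  13.  272.8] yaw 91.4 shift [-39.63 -11.19   0.26] = 17 rows of [-2.33 -0.66  0.02]
  turn az total 1.727 (do shift first)
```

Set down: contact exactly at 37.4. Now the cuff box.

```bash
python3 -m jog '[[60,[-2.4,-0.68,0],[0,0,0]],[60,[-2.4,-0.68,0],[0,0,0]],[60,[-2.4,-0.68,0],[0,0,0]],[60,[-2.4,-0.68,0],[0,0,0]],[60,[-2.4,-0.68,0],[0,0,0]],[60,[-2.4,-0.68,0],[0,0,0]],[60,[-2.4,-0.68,0],[0,0,0]],[60,[-2.4,-0.68,0],[0,0,0]]]'
python3 -m jog '[[60,[-2.4,-0.68,0],[0,0,0]],[60,[-2.4,-0.68,0],[0,0,0]],[60,[-2.4,-0.68,0],[0,0,0]],[60,[-2.4,-0.68,0],[0,0,0]],[60,[-2.4,-0.68,0],[0,0,0]],[60,[-2.4,-0.68,0],[0,0,0]],[60,[-2.4,-0.68,0],[0,0,0]],[60,[-2.4,-0.68,0],[0,0,0]]]'
python3 -m jog '[[60,[0,0,0],[0,0,0.144]],[60,[0,0,0],[0,0,0.144]],[60,[0,0,0],[0,0,0.144]],[60,[0,0,0],[0,0,0.144]],[60,[0,0,0],[0,0,0.144]],[60,[0,0,0],[0,0,0.144]],[60,[0,0,0],[0,0,0.144]],[60,[0,0,0],[0,0,0.144]]]'
python3 -m jog '[[60,[0,0,0],[0,0,0.144]],[60,[0,0,0],[0,0,0.144]],[60,[0,0,0],[0,0,0.144]],[60,[0,0,0],[0,0,0.144]],[60,[0,0,0],[0,0,0]],[60,[0,0,0],[0,0,0]]]'
python3 t.py w10; python3 -c "
from h import *
plan((563.3,-386.2,100),-7.5)"
```

```text
time: 49.25
tool_pos: [555.8, -181.3, 269.8]
tool_rot: [-179.8, -0.1, 91.4]
wrist_force: [0.2, -0.3, 0.0]
opening: 0.599
time: 50.05
tool_pos: [506.4, -374.3, 269.6]
tool_rot: [-179.8, -0.1, 91.4]
wrist_force: [-0.5, -0.2, -0.6]
opening: 0.603
time: 50.85
tool_pos: [506.7, -373.2, 269.6]
tool_rot: [-179.8, 0.1, 25.1]
wrist_force: [-0.4, -0.6, -1.1]
opening: 0.599
time: 51.45
tool_pos: [507.2, -373.3, 270.3]
tool_rot: [-179.9, 0.1, -7.4]
wrist_force: [-0.4, -0.5, 0.6]
opening: 0.601
[205, 32, 51, 42, 462] [79. 69. 52.] top 56.8 ((655.5038452148438, -289.47540283203125), (22.30084228515625, 62.95551300048828), 33.860130310058594)
[310, 37, 15, 10, 102] [37. 38. 39.] top 56.5 ((664.01904296875, -392.77911376953125), (2.4199836254119873, 12.93659782409668), 1.3003690242767334)
[480, 74, 96, 85, 2054] [135. 121. 111.] top 56.6 ((538.0797119140625, -644.3711547851562), (147.74807739257812, 14.150158882141113), 40.81397247314453)
[302, 133, 27, 35, 886] [136.  86.  55.] top 39.3 ((535.1016845703125, -372.2948303222656), (34.049964904785156, 43.462093353271484), 81.924072265625)
at [ 507.3 -373.4  270.5] yaw -7.4 shift [ 4.86 -8.32 17.05] = 8 rows of [ 0.61 -1.04  2.13]
  turn az total -0.06 (do shift first)
[ 35.3  31.1  -1.7  80.5   0.9  68.5 -63.8]
at [ 507.3 -373.4  270.5] yaw -7.4 shift [ 5.74  0.56 17.04] = 8 rows of [0.72 0.07 2.13]
  turn az total 0.001 (do shift first)
```

The cuff box has been knocked to (535.5,-372.8), same yaw. Going to the new place.

```bash
python3 -c "
from h import *
plan((535.8,-373,100),-8)"
python3 -m jog '[[60,[1.4,-0.2,2],[0,0,0.01]],[60,[1.4,-0.2,3],[0,0,0]],[60,[0,0,4],[0,0,0]],[60,[0,0,4],[0,0,0]],[60,[0,0,4],[0,0,0]],[60,[0,0,0],[0,0,0]],[60,[0,0,0],[0,0,0]]]'
python3 -c "
from h import *
plan((535.8,-373,19),-8)"
```

```text
at [ 507.3 -373.4  270.5] yaw -7.4 shift [ 2.85 -0.39 17.05] = 7 rows of [ 0.41 -0.06  2.44]
  turn az total 0.01 (do shift first)
time: 52.2
tool_pos: [536.1, -373.7, 101.5]
tool_rot: [-180.0, 0.0, -8.1]
wrist_force: [-1.0, 0.4, 1.3]
opening: 0.602
at [ 536.1 -373.7  101.5] yaw -8.1 shift [-0.03 -0.06  8.25] = 4 rows of [-0.01 -0.02  2.06]
  turn az total -0.002 (do shift first)
```

```bash
python3 -m jog '[[60,[0,0,2.2],[0,0,0]],[60,[0,0,2.2],[0,0,0]],[60,[0,0,2.2],[0,0,0]],[60,[0,0,2],[0,0,0]],[60,[0,0,0],[0,0,0]],[60,[0,0,0],[0,0,0]]]'
python3 -m jog '[[45,[0,0,0],[0,0,0]],[30,[0,0,0],[0,0,0]],[20,[0,0,0],[0,0,0]],[20,[0,0,0],[0,0,0]],[20,[0,0,0],[0,0,0]],[20,[0,0,0],[0,0,0]],[20,[0,0,0],[0,0,0]]]' 15
python3 -m jog '[[20,[0,0,-1.5],[0,0,0]],[20,[0,0,-2.5],[0,0,0]],[20,[0,0,-4],[0,0,0]],[20,[0,0,-4],[0,0,0]],[20,[0,0,-4],[0,0,0]],[20,[0,0,-4],[0,0,0]],[20,[0,0,-4],[0,0,0]],[20,[0,0,-2],[0,0,0]]]'
python3 -m jog '[[20,[0,0,0],[0,0,-0.144]],[20,[0,0,0],[0,0,-0.144]],[20,[0,0,0],[0,0,-0.144]],[20,[0,0,0],[0,0,-0.144]],[20,[0,0,0],[0,0,-0.144]],[20,[0,0,0],[0,0,-0.144]],[20,[0,0,0],[0,0,-0.144]],[20,[0,0,0],[0,0,-0.144]]]'
python3 -m jog '[[20,[0,0,0],[0,0,-0.144]],[20,[0,0,0],[0,0,-0.144]],[20,[0,0,0],[0,0,-0.144]],[20,[0,0,0],[0,0,-0.144]],[20,[0,0,0],[0,0,0]]]'
python3 -c "
from h import *
plan((536,9,275),91.4)"
```

```text
time: 52.8
tool_pos: [537.7, -374.7, 17.9]
tool_rot: [179.9, -0.2, -8.1]
wrist_force: [0.8, 0.9, 0.4]
opening: 0.603
time: 53.5
tool_pos: [536.6, -373.9, 16.5]
tool_rot: [180.0, -0.1, -8.1]
wrist_force: [-0.3, 1.9, 5.3]
opening: 0.366
time: 54.3
tool_pos: [537.0, -374.4, 280.6]
tool_rot: [179.8, -0.4, -8.2]
wrist_force: [0.1, 0.2, -0.4]
opening: 0.363
time: 55.1
tool_pos: [535.5, -373.6, 275.8]
tool_rot: [-180.0, 0.0, 58.2]
wrist_force: [0.1, -0.0, 0.3]
opening: 0.363
time: 55.6
tool_pos: [535.5, -373.9, 275.6]
tool_rot: [-180.0, -0.0, 90.8]
wrist_force: [1.1, -0.8, -0.5]
opening: 0.362
at [ 535.5 -373.9  275.6] yaw 90.8 shift [38.28  0.61  0.07] = 16 rows of [2.39 0.04 0.  ]
  turn az total -0.01 (do shift first)
```

```bash
python3 -m jog '[[20,[2.4,0.04,0],[0,0,0]],[20,[2.4,0.04,0],[0,0,0]],[20,[2.4,0.04,0],[0,0,0]],[20,[2.4,0.04,0],[0,0,0]],[20,[2.4,0.04,0],[0,0,0]],[20,[2.4,0.04,0],[0,0,0]],[20,[2.4,0.04,0],[0,0,0]],[20,[2.4,0.04,0],[0,0,0]]]'
python3 -m jog '[[20,[2.4,0.04,0],[0,0,0]],[20,[2.4,0.04,0],[0,0,0]],[20,[2.4,0.04,0],[0,0,0]],[20,[2.4,0.04,0],[0,0,0]],[20,[2.4,0.04,0],[0,0,0]],[20,[2.4,0.04,0],[0,0,0]],[20,[2.4,0.04,0],[0,0,0]],[20,[2.2,0.04,0],[0,0,-0.01]]]'
python3 -m jog '[[20,[0,0,0],[0,0,0]],[20,[0,0,3],[0,0,0]],[20,[0,0,3],[0,0,0]],[20,[0,0,3],[0,0,0]],[20,[0,0,3],[0,0,0]],[20,[0,0,3],[0,0,0]],[20,[0,0,0],[0,0,0]],[20,[0,0,0],[0,0,0]]]'
python3 - <<'E'
from h import *
plan((536,9,33.5),91.4); im=get('scene'); save(im,'s2.png',(240,120,440,260),3)
W=cloud(im);z=W[:,:,2]; m=(z>48)&(z<66)&(abs(W[:,:,0]-606)<40)&(abs(W[:,:,1]-8)<40); P=W[m]
if len(P)>5: print(len(P),cv2.minAreaRect(P[:,:2].astype(np.float32)),np.median(P[:,2]))
E
```

```text
time: 56.4
tool_pos: [536.0, -180.7, 275.8]
tool_rot: [180.0, 0.0, 90.6]
wrist_force: [0.4, 0.2, -1.0]
opening: 0.366
time: 57.2
tool_pos: [536.4, 9.5, 275.9]
tool_rot: [180.0, 0.0, 91.3]
wrist_force: [0.6, -0.1, -0.8]
opening: 0.364
time: 58.0
tool_pos: [537.0, 7.4, 125.9]
tool_rot: [-180.0, 0.0, 91.3]
wrist_force: [-0.7, 0.2, 0.9]
opening: 0.368
at [537.    7.4 125.9] yaw 91.3 shift [ 0.17 -0.1   9.24] = 4 rows of [ 0.04 -0.02  2.31]
  turn az total -0.002 (do shift first)
118 ((608.7643432617188, 9.338286399841309), (38.77169418334961, 36.1679801940918), 89.12797546386719) 55.69449846986879
```

The stud box stands at (608.8,9.3), top at about 56. Lower the cuff box.

```bash
python3 -m jog '[[20,[0.1,-0.1,2.4],[0,0,0]],[20,[0,0,2.4],[0,0,0]],[20,[0,0,2],[0,0,0]],[20,[0,0,1.2],[0,0,0]],[20,[0,0,0.6],[0,0,0]],[20,[0,0,0.3],[0,0,0]],[20,[0,0,0],[0,0,0]],[20,[0,0,0],[0,0,0]]]'
python3 -m jog '[[20,[0,0,0.15],[0,0,0]],[20,[0,0,0.1],[0,0,0]],[20,[0,0,0],[0,0,0]],[20,[0,0,0],[0,0,0]]]'
```

```text
time: 58.85
tool_pos: [536.4, 9.5, 37.3]
tool_rot: [179.9, -0.0, 91.4]
wrist_force: [0.4, 0.6, 0.5]
opening: 0.362
time: 59.25
tool_pos: [535.7, 9.4, 34.0]
tool_rot: [180.0, -0.0, 91.4]
wrist_force: [0.2, 0.4, -0.3]
opening: 0.363
```

```bash
python3 -m jog '[[20,[0,0,0.1],[0,0,0]],[20,[0,0,0],[0,0,0]],[20,[0,0,0],[0,0,0]],[50,[0,0,0],[0,0,0]],[50,[0,0,0],[0,0,0]],[50,[0,0,0],[0,0,0]],[50,[0,0,0],[0,0,0]],[50,[0,0,0],[0,0,0]]]'
python3 -m jog '[[50,[0,0,-1.5],[0,0,0]],[50,[0,0,-3],[0,0,0]],[50,[0,0,-4],[0,0,0]],[50,[0,0,-4],[0,0,0]],[50,[0,0,-4],[0,0,0]],[50,[0,0,-4],[0,0,0]],[50,[-2,0,-3],[0,0,0]],[50,[-2.5,0,0],[0,0,0]]]'
python3 -m jog '[[50,[-2.5,0,0],[0,0,0]],[50,[-2.5,0,0],[0,0,0]],[50,[-2,0,0],[0,0,0]],[50,[0,0,0],[0,0,0]],[50,[0,0,0],[0,0,0]]]'
python3 - <<'E'
from h import *
im=get('wrist'); save(im,'w11.png')
W=cloud(im);z=W[:,:,2]; m=((z>45)&(z<64)&(abs(W[:,:,0]-566)<95)&(abs(W[:,:,1]-8)<40)).astype(np.uint8)
l=cv2.connectedComponentsWithStats(m)
for k in range(1,l[0]):
    if l[2][k,4]>60: P=W[l[1]==k]; print(cv2.minAreaRect(P[:,:2].astype(np.float32)),np.median(P[:,2]),P[:,2].std())
m=(np.hypot(W[:,:,0]-433,W[:,:,1]-108.6)<25)&(z>105)&(z<135); P=W[m]
if len(P)>5: print('bow',np.median(P[:,2]),cv2.minAreaRect(P[:,:2].astype(np.float32)))
for n in ('scene','side'):
    im=get(n); save(im,n+'2.png'); W=cloud(im); z=W[:,:,2]
    for a,lo,hi in (('act',205,300),('pas',-150,-50)):
        m=(W[:,:,0]>420)&(W[:,:,0]<600)&(W[:,:,1]>lo)&(W[:,:,1]<hi); print(n,a,[np.median(W[m&(abs(z-h)<5)],0).round(0).tolist() for h in (120,150,180,205) if (m&(abs(z-h)<5)).sum()>5])
E
```

```text
time: 60.05
tool_pos: [535.6, 9.4, 32.9]
tool_rot: [-180.0, -0.0, 91.4]
wrist_force: [0.8, 0.1, -0.6]
opening: 0.503
time: 60.85
tool_pos: [539.4, -33.9, 273.0]
tool_rot: [179.4, -0.0, 91.6]
wrist_force: [-0.9, -0.5, -0.7]
opening: 0.497
time: 61.35
tool_pos: [538.3, -104.8, 267.8]
tool_rot: [-180.0, -0.1, 91.4]
wrist_force: [-0.5, 0.9, -0.3]
opening: 0.499
((535.5531005859375, 8.649561882019043), (33.82255935668945, 43.49665451049805), 0.8992228507995605) 55.28601417363936 1.4248409887933866
((606.1920776367188, 10.573497772216797), (34.74803161621094, 34.83583068847656), 1.6625938415527344) 57.15068135028304 2.661965773779503
scene act [[530.0, 228.0, 120.0], [537.0, 236.0, 150.0], [537.0, 245.0, 180.0], [523.0, 251.0, 205.0]]
scene pas [[545.0, -87.0, 119.0], [523.0, -98.0, 151.0], [537.0, -107.0, 179.0], [542.0, -115.0, 204.0]]
side act [[492.0, 235.0, 120.0], [524.0, 244.0, 150.0], [525.0, 253.0, 180.0], [514.0, 259.0, 204.0]]
side pas [[528.0, -77.0, 120.0], [534.0, -87.0, 150.0], [532.0, -98.0, 180.0], [532.0, -106.0, 205.0]]
```

View pics/w11.png

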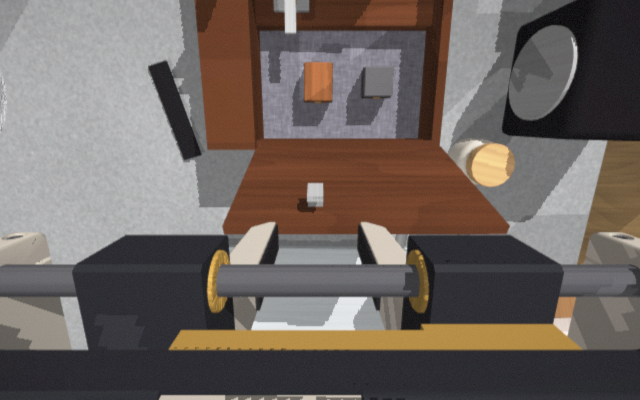

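View pics/scene2.png

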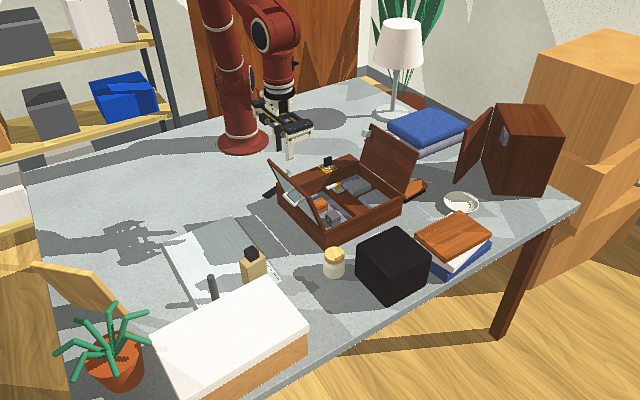

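Both boxes stand flat in the bay at (318,82) and (378,82), tops at 55 and 57 mm. The tray is empty apart from the cologne and atomizer, both leaves are past upright, and the key is in the lock. Hand in.

```bash
python3 -c "
from h import *
W=cloud(get('scene'));z=W[:,:,2]
m=(np.hypot(W[:,:,0]-434,W[:,:,1]-108)<22)&(z>100)&(z<140); P=W[m]; print('bow',len(P),np.percentile(P[:,2],95),cv2.minAreaRect(P[:,:2].astype(np.float32)))
print(arm.sign_off())"
```

```text
bow 64 124.30198119392975 ((439.2075500488281, 106.66169738769531), (15.979397773742676, 28.999794006347656), 13.790745735168457)
the job is handed in; nothing more can be done
None
```

I did every step in order and handed the job in at about 61 s of the 210 s allowed. `arm.sign_off()` gave no verdict.

- **Lock:** I pushed the key home and turned it clockwise until the torque rose to 0.48 N m at the stop. My last check read the bow top at z 124, against 125 when fully home.
- **Leaves and bolt:** Both leaves measure roughly 1.8–1.9 rad. The bolt moved 28 mm and the force rose at its stop.
- **Boxes:** Only the stud box and the cuff box were on the tray. The cuff box was knocked about 3 cm partway through; I spotted it and took it from its new place. Both stand side by side on the felt, tops at 57 and 55 mm, which matches their heights. They are near (606, 11) and (536, 9), well inside the bay.
- **Left alone:** I did not touch the cologne, atomizer, brush or jar. They look unmoved in the last scene picture, though I did not measure them. The gripper is clear of everything.

**Disagreements:** The wrist and fixed cameras differ by about 2 mm in x. The final scene view put the key bow 5–6 mm off the lock axis in x. It was a coarse reading of 64 points with the side faces mixed in, so I trust the wrist reading taken after the turn, which was within 1 mm.

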